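Replace the kiln's fuses and set it going

ROBOT

A 7-joint arm with a two-finger parallel gripper is mounted at the origin on the work surface. World frame = base frame: x ahead of the robot, y to its left, z up, the work surface at z = 0. Lengths are in m, angles in rad, forces in N, time in s.
With the tool pointing down it reaches from about 0.425 to 0.925 m from the base axis. Payload 6.8 kg.
Tool frame: the origin (TCP) lies on the centre line of the jaws, within the pads' length; the fingertips stand 8 mm ahead of it and the grasp point (between the pads) lies 11 mm behind it (bot.tips_ahead is the distance from the TCP to the fingertips, in m); z points along the fingers, y is the line along which they close (so a half turn about z gives the same grasp; the last joint's range is limited). The gripper opens to 85 mm and grips with 20 to 120 N. Pads are 22 mm wide; open, the fingers measure 114 mm over their backs; the gripper's body (76 mm by 85 mm) begins 54 mm behind the grasp point. The pads swing forward as they close: fully open they stand 13 mm farther back than shut.
Start: joints at [-1.329, 0.477, 0.022, 1.555, -0.011, 1.109, -0.083], TCP at [0.231, 0.634, 0.239] pointing down, gripper open.
Joint ranges: [-2.96, 2.96], [-0.34, 2.1], [-1.41, 1.46], [0.24, 2.44], [-1.37, 4.51], [0.17, 1.92], [-2.96, 2.96]. Speed limits (rad/s): [2.39, 2.39, 3.14, 3.14, 3.14, 3.14, 3.14].

INTERFACE

Orientations are given as a unit quaternion [w, x, y, z].
In Python, from station import bot gives the robot as it stands.
- The arm moves only by the tool send_rows, never from a script. Its argument "deltas" is text: rows parted by semicolons, each of 4 numbers parted by spaces: the shift along the tool's x, y, z in m, then the turn about the tool's z in degrees. In form: x y z spin; .... A call has 1 to 5 rows; each row is the pose to reach, as a shift and turn from the pose commanded when the call began, along the tool's axes at that moment; what a row does not reach only later rows make up. A row lasts 1/10 s, in which the tool goes at most 50 mm and 8.59 degrees, less where a joint would pass 70% of its speed; a pose out of reach is approached as far as the arm can. A call with a gripper value outside its range is refused whole. "claw" is the opening, from 0 (shut) to 1 (fully open), set as the call begins (left out, the last holds). The fingers move at their own pace and stop on an object; "force" is the grip in N (left out, the last holds). Time passes only in rows, so rows that repeat a pose let the fingers close. It gives the time, the measured TCP pose, the force, the opening and the grip force at its end, in the units of the state.
- bot.get_obs(): the state, without advancing time (a new reading comes with each control period).
- bot.read_camera(name): name is "side" or "top" or "wrist"; returns a dict with "img" (384x512x3 uint8, red, green, blue), "depth" (384x512 float32, m along the optical axis (not along the pixel's ray), 0 where there is no reading), "fx", "fy", "cx", "cy" (pixels), "camera_from_world" (4x4, takes a point from world to camera coordinates). Camera axes: x right, y up, looking along -z (the intrinsics and any distortion apply to the point x, -y, -z); pixel columns grow to the right and rows downward; lengths in m; the calibration is good to about 2 mm. A picture is of the moment at which its call begins.
- bot.hand_in(): hands the job in; it is judged then, once.
Trained networks look in a picture, given as the dict that the camera call returned (one of the last four; its "shot" number tells which), for a name from the list of things; names that differ only in an ending like _2 or _b are one class to them, and where a whole thing is asked for, a point or a joint stands for the part that bears it (a point fixed in the world has none). Each returns a list of dicts, best first, with "confidence" (0 to 1); they miss things now and then, are a little off and sometimes report something else, mostly with a low value. They report only what shows in the picture. A call takes as long as a camera call.
- bot.masks_of(picture, query): "mask" (384x512 bool, what is visible of it).
- bot.landmark_of(picture, query): "xyz" ([x, y, z] in m, in world coordinates, good to about 4 mm: a listed point, or the origin of a listed thing).
The state is a dict: "t": time; "q": joint angles; "joint_vel": joint speeds; "joint_torque": joint torques, N m; "eef_pos": TCP position; "tool_rot": TCP orientation; "contact_force": force on the tool from outside, world axes, zero at the start; "torque": the same for the moment, N m; "gripper_width": opening from 0.0 (shut) to 1.0 (fully open); "grasp_force": force on a finger pad.
Only numpy, scipy, OpenCV 4.12 (cv2) and the standard library are available. Lean on these libraries where they do the work, as an engineer would, in place of code of your own. Each camera call takes 0.05 s, during which the arm holds its last target. There are 200 camera calls.

TASK

Get the pottery kiln ready to fire: switch its isolator lever off, take the blown fuse out of the fuse holder and put it in the terracotta bowl, fit every fuse lying on the table fully home in a bay of its own, one end in against the spring contact and the other tipped down level, and turn the heat selector to the two-dot mark, the second click above zero. Only then flip the isolator back on, let go of everything, and leave the bowl and the glaze jar where they stand.

Things in the scene. Friction and masses are not known exactly. Their poses are not given: they have to be found in the camera images.
- fuse1: A square-bodied ceramic cartridge fuse, one of three or four identical ones lying loose on the table: white block 44 long (its own x axis), 22 x 22 mm, with a brass end cap (diameter 19, 10 mm long) at each end, 64 mm overall, about 70 g. Both ends alike. Origin at its centre, 11 mm above the table when lying. None if absent in this run.
- fuse2: A square-bodied ceramic cartridge fuse, one of three or four identical ones lying loose on the table: white block 44 long (its own x axis), 22 x 22 mm, with a brass end cap (diameter 19, 10 mm long) at each end, 64 mm overall, about 70 g. Both ends alike. Origin at its centre, 11 mm above the table when lying. None if absent in this run.
- fuse3: A square-bodied ceramic cartridge fuse, one of three or four identical ones lying loose on the table: white block 44 long (its own x axis), 22 x 22 mm, with a brass end cap (diameter 19, 10 mm long) at each end, 64 mm overall, about 70 g. Both ends alike. Origin at its centre, 11 mm above the table when lying. None if absent in this run.
- fuse4: A square-bodied ceramic cartridge fuse, one of three or four identical ones lying loose on the table: white block 44 long (its own x axis), 22 x 22 mm, with a brass end cap (diameter 19, 10 mm long) at each end, 64 mm overall, about 70 g. Both ends alike. Origin at its centre, 11 mm above the table when lying. None if absent in this run.
- spent_fuse: The blown fuse, which starts fully home in one of the bays: same shape and size as the others (64 mm overall, 22 x 22 mm body along its own x axis, origin at its centre). To come out it must be pushed about 4 mm towards the spring end and its far end tipped up 20 to 30 degrees, then drawn away from the hood.
- fuse_block: Grey fixed fuse holder, 98 (x) x 212 (y) x 51 mm high, origin on the table under it; its own x runs along the bays, away from the robot. Four parallel open-topped bays, 52 mm apart (y = -78, -26, 26, 78 mm); bay floor 18 mm above the table. Each has a hooded spring pocket at its near (-x) end and a fixed contact at its far end. From x = -24 to 24 mm the sides are open for fingers.
- hood_edge (a point): Middle of the lower front edge of the hood roof, at x = -28 mm of the block. The roof covers the near ends of all bays from x = -55 to -28; its underside is 28, its top 31 mm above the bay floor. Inside each pocket (cheeks 25 mm apart, x = -49 to -24) stands a sprung copper plate, face at x = -26 mm, that yields towards -x as far as x = -40 (3 N at first, 7 N fully in).
- far_contact (a point): Middle of the fixed brass contacts' faces, at x = 32 mm of the block, at bay floor height; each is 6 mm thick and 16 mm high, with 14 mm high cheeks 25 mm apart at x = 24 to 34. Roof edge to contact is 60 mm but a fuse is 64: put one end, held 20 to 30 degrees low, under the hood, press the plate back about 10 mm, tip the other end down; the spring then pushes the fuse home.
- bay1 (a point): Centre of a fuse that is fully home in this bay, lying level along the block's x axis with its body on the bay floor: 29 mm above the table, at x = 0 of the fuse block.
- bay2 (a point): Centre of a fuse that is fully home in this bay, lying level along the block's x axis with its body on the bay floor: 29 mm above the table, at x = 0 of the fuse block.
- bay3 (a point): Centre of a fuse that is fully home in this bay, lying level along the block's x axis with its body on the bay floor: 29 mm above the table, at x = 0 of the fuse block.
- bay4 (a point): Centre of a fuse that is fully home in this bay, lying level along the block's x axis with its body on the bay floor: 29 mm above the table, at x = 0 of the fuse block.
- control_box: Grey fixed kiln control box, 120 (x) x 160 (y) x 60 mm high, origin on the table under it; its own x points away from the robot. On its top, 88 mm apart: the selector at y = -42 mm and the isolator lever at y = +46 mm.
- selector (a joint): Heat selector, rad: grows clockwise seen from above. Four detents, 0.6 rad apart: 0 (off, bar mark, pointer along the box's +x), 0.6 (one dot), 1.2 (two dots), 1.8 (three dots); it snaps into the nearest detent when let go (about 0.1 N m to turn it out of one). It starts at 0 or 0.6.
- selector_grip (a point): On the selector's axis, 89 mm above the table, 6 mm below the top of its black grip bar (46 long, 12 wide, 26 tall, standing on a disc of diameter 46, 8 mm thick whose top is 69 mm above the table). A white line on the bar marks the pointer end. At 0 the bar lies along the box's x and turns with the joint.
- isolator (a joint): Isolator toggle lever, rad: 0 = off, leaning 0.6 rad towards the robot (box's -x, bar mark); 1.2 = on, leaning 0.6 rad away (+x, disc mark). It snaps to the nearer side about its upright middle at 0.6 (about 2 N at the tip). Starts on.
- isolator_tip (a point): End of the isolator lever, 52 mm from its hinge: a black paddle 12 mm thick in the swing direction, 26 mm wide, 20 mm long, on a 10 mm round stem.
- isolator_hinge (a point): The lever's hinge axis (along the box's y), 70 mm above the table. The lever swings in the box's x-z plane above it.
- glaze_jar: White glaze jar, diameter 50, 60 mm tall, standing on the table; origin under its centre. A bystander.
- bowl: Terracotta bowl, 120 mm across at the rim, 50 mm tall, loose on the table, where the spent fuse goes; origin under its centre, inner floor about 5 mm above the table.

How it is judged:
By the outcome, as a careful person would: the job done as asked, in the order asked, and still so for the second after the job is handed in, with the robot touching nothing.
Of fuse1, fuse2, fuse3, fuse4 only 3 to 4 are there at a start; the rules pass over those that are not, and their reading is None.
At some moment in a run one of fuse1, fuse2, fuse3, fuse4 may be knocked a few centimetres aside while the robot is not near it.
It also fails if it takes over 210 s, if anything falls off the work surface, if the arm or the gripper's body presses on something with over 40 N, if the wrist force passes 120 N, or if a joint passes its speed limit or range.

## Working session

There is one attempt and no reset: what is moved stays moved. The work goes in short steps, Python scripts to look and compute and a tool call to move; the robot and the scene stay as the last step left them, time stands still between calls to the robot, and variables do not carry over. Pictures are saved under pics/ and viewed, at most 14 in all, crops included, and the job is handed in when it is done.

Besides the shell and the picture viewer there is one more tool, called after "Call:" as name(argument=value, ...) on one line, values as JSON. send_rows: Moves the arm, as the interface text tells. Its arguments: {"type":"object","properties":{"deltas":{"type":"string"},"claw":{"type":"number"},"force":{"type":"number"}},"required":["deltas"]}

```bash
ls; mkdir -p pics; cat > h.py <<'E'
import numpy as np, cv2
from station import bot
from scipy.spatial.transform import Rotation as R
def rot():
    q=bot.get_obs()['tool_rot']; return R.from_quat([q[1],q[2],q[3],q[0]])
def save(p,n): cv2.imwrite('pics/'+n+'.png',p['img'][:,:,::-1])
def lm(p,q,k=1,minc=0.3):
    return [(np.round(d['xyz'],4).tolist(),round(d['confidence'],2)) for d in bot.landmark_of(p,q)[:k] if d['confidence']>=minc]
def pts(p,mask):
    v,u=np.nonzero(mask&(p['depth']>0)); d=p['depth'][v,u]
    c=np.c_[(u-p['cx'])/p['fx']*d,-(v-p['cy'])/p['fy']*d,-d,np.ones(len(d))]
    return (np.linalg.inv(p['camera_from_world'])@c.T).T[:,:3]
def go(x,y,z,yaw=None,frm=None):
    """print tool-axis delta to world target; yaw=desired world angle(deg) of tool y axis (mod 180)"""
    o=bot.get_obs(); r=rot(); d=r.inv().apply(np.array([x,y,z])-o['eef_pos'])
    s=0
    ty=r.apply([0,1,0]); cur=np.degrees(np.arctan2(ty[1],ty[0]))
    if yaw is not None: s=-((yaw-cur+90)%180-90)   # tool z down
    print('t',round(o['t'],2),'delta',np.round(d,4),'spin',round(s,1),'cur yaw',round(cur,1),'q7',round(o['q'][6],2))
E
python3 - <<'E'
from h import *
o=bot.get_obs(); print({k:np.round(v,3) for k,v in o.items()}, bot.tips_ahead)
for c in ['top','side']:
    p=bot.read_camera(c); save(p,c+'0')
    for q in ['fuse1','spent_fuse']: print(c,q,lm(p,q,8))
    for q in ['fuse_block','hood_edge','far_contact','bay1','bay2','bay3','bay4','control_box','selector_grip','isolator_tip','isolator_hinge','glaze_jar','bowl']: print(q,lm(p,q,4 if 'bay' in q else 1))
E
```

```text
pics
{'t': np.float64(0.0), 'q': array([-1.329,  0.478,  0.022,  1.556, -0.012,  1.109, -0.083]), 'joint_vel': array([ 0.001, -0.   , -0.001,  0.002, -0.001,  0.001, -0.   ]), 'joint_torque': array([-0.0000e+00, -5.9646e+01,  1.6080e+00, -2.8119e+01,  1.2000e-02,
        1.0000e-02, -0.0000e+00]), 'eef_pos': array([0.231, 0.634, 0.238]), 'tool_rot': array([-0.   ,  0.174,  0.985, -0.001]), 'contact_force': array([ 0.519,  0.258, -0.545]), 'torque': array([-0.051,  0.028, -0.   ]), 'grasp_force': np.float64(0.0), 'gripper_width': np.float64(1.003)} 0.008
top fuse1 [([0.4447, -0.0929, 0.0134], 0.67), ([0.4298, -0.2892, 0.007], 0.51), ([0.4325, 0.2836, 0.0119], 0.44)]
top spent_fuse [([0.6716, 0.185, 0.0288], 0.69)]
fuse_block [([0.663, 0.1599, 0.0005], 0.91)]
hood_edge [([0.6345, 0.1641, 0.0474], 0.98)]
far_contact [([0.6972, 0.158, 0.0183], 0.95)]
bay1 [([0.6481, 0.0851, 0.0266], 0.96), ([0.6581, 0.1362, 0.0312], 0.83), ([0.5341, 0.4314, -0.0021], 0.71), ([0.6638, 0.1817, 0.03], 0.64)]
bay2 [([0.6481, 0.0851, 0.0266], 0.96), ([0.6581, 0.1362, 0.0312], 0.83), ([0.5341, 0.4314, -0.0021]
[... 1075 characters left out ...]
 ([0.6567, 0.136, 0.0315], 0.55)]
bay2 [([0.65, 0.0873, 0.0258], 0.7), ([0.6677, 0.1874, 0.0276], 0.67), ([0.6745, 0.2381, 0.0269], 0.58), ([0.6567, 0.136, 0.0315], 0.55)]
bay3 [([0.65, 0.0873, 0.0258], 0.7), ([0.6677, 0.1874, 0.0276], 0.67), ([0.6745, 0.2381, 0.0269], 0.58), ([0.6567, 0.136, 0.0315], 0.55)]
bay4 [([0.65, 0.0873, 0.0258], 0.7), ([0.6677, 0.1874, 0.0276], 0.67), ([0.6745, 0.2381, 0.0269], 0.58), ([0.6567, 0.136, 0.0315], 0.55)]
control_box [([0.6561, -0.1381, -0.0014], 0.87)]
selector_grip []
isolator_tip [([0.6809, -0.0962, 0.1146], 0.71)]
isolator_hinge [([0.6561, -0.0983, 0.0695], 0.73)]
glaze_jar [([0.5459, -0.3954, 0.0006], 0.95)]
bowl [([0.5328, 0.4306, -0.0018], 0.97)]
```

View pics/top0.png

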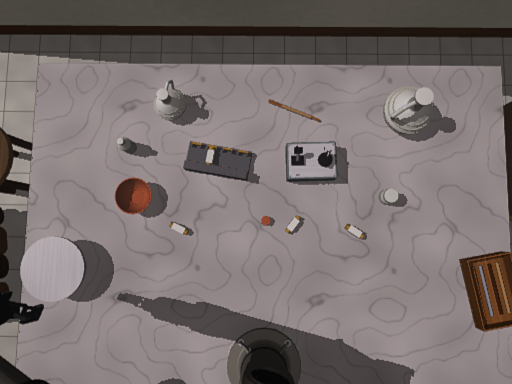

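View pics/side0.png

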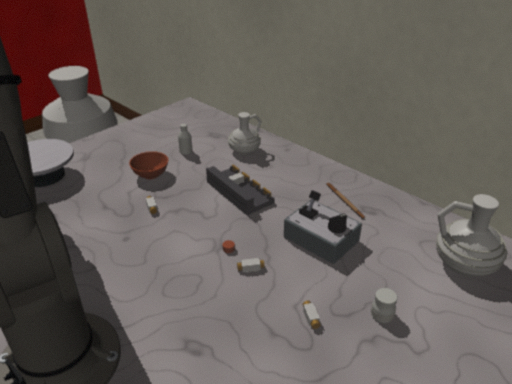

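```bash
python3 - <<'E'
from h import *
go(0.64,0.165,0.26,80.5)
p=bot.read_camera('wrist'); print(np.round(np.linalg.inv(p['camera_from_world']),2))
print(np.round(bot.get_obs()['eef_pos'],3))
E
```

```text
t 1.6 delta [-0.5447 -0.3007 -0.0207] spin -10.5 cur yaw 70.0 q7 -0.08
[[ 0.34 -0.9  -0.27  0.16]
 [ 0.94  0.33  0.1   0.66]
 [-0.   -0.29  0.96  0.37]
 [ 0.    0.    0.    1.  ]]
[0.231 0.634 0.239]
```

Call:
send_rows(deltas="-0.545 -0.3 -0.02 -10.5;-0.545 -0.3 -0.02 -10.5;-0.545 -0.3 -0.02 -10.5;-0.545 -0.3 -0.02 -10.5;-0.545 -0.3 -0.02 -10.5")

```text
t: 2.15
eef_pos: [0.3968, 0.4443, 0.2477]
tool_rot: [0.0, 0.083, 0.997, 0.0]
contact_force: [1.1, -0.2, -0.7]
gripper_width: 1.005
grasp_force: 0.0
```

```bash
python3 - <<'E'
from h import *
go(0.64,0.165,0.26,80.5)
E
```

```text
t 2.15 delta [-0.2861 -0.2351 -0.0124] spin -0.0 cur yaw 80.5 q7 0.47
```

Call:
send_rows(deltas="-0.286 -0.235 -0.012 0;-0.286 -0.235 -0.012 0;-0.286 -0.235 -0.012 0;-0.286 -0.235 -0.012 0;-0.286 -0.235 -0.012 0")

```text
t: 2.65
eef_pos: [0.5609, 0.2558, 0.2558]
tool_rot: [0.0, 0.083, 0.997, 0.0]
contact_force: [0.8, 1.1, 1.0]
gripper_width: 1.0
grasp_force: 0.0
```

Call:
send_rows(deltas="-0.09 -0.07 0 0;-0.09 -0.07 0 0;-0.09 -0.07 0 0;-0.09 -0.07 0 0")

```text
t: 3.05
eef_pos: [0.6385, 0.17, 0.2552]
tool_rot: [0.0, 0.086, 0.996, -0.001]
contact_force: [0.2, 0.4, -0.5]
gripper_width: 0.999
grasp_force: 0.0
```

```bash
python3 - <<'E'
from h import *
go(0.64,0.165,0.26,80.5)
p=bot.read_camera('wrist'); save(p,'w1')
for q in ['spent_fuse','hood_edge','far_contact','fuse_block','bay1']: print(q,lm(p,q,4))
np.savez('w1.npz',**{k:p[k] for k in ['depth','fx','fy','cx','cy','camera_from_world','img']})
E
```

```text
t 3.05 delta [-0.0023 -0.0047 -0.0047] spin -0.4 cur yaw 80.1 q7 1.12
spent_fuse [([0.667, 0.1841, 0.0273], 0.59)]
hood_edge [([0.6347, 0.1613, 0.0491], 0.61)]
far_contact [([0.6906, 0.1542, 0.0182], 0.58)]
fuse_block [([0.66, 0.1621, -0.0003], 0.84)]
bay1 [([0.6575, 0.1362, 0.0307], 0.9), ([0.6762, 0.2378, 0.0312], 0.8), ([0.666, 0.1829, 0.0289], 0.65), ([0.653, 0.0845, 0.0314], 0.56)]
```

View pics/w1.png

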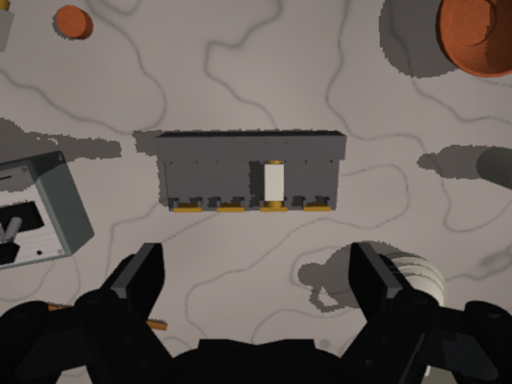

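```bash
python3 - <<'E'
from h import *
p=dict(np.load('w1.npz'))
P=pts(p,np.ones_like(p['depth'],bool)); 
s=P[(abs(P[:,2]-.049)<.005)&(abs(P[:,0]-.64)<.1)&(abs(P[:,1]-.16)<.14)]
r=cv2.minAreaRect((s[:,:2]*1000).astype(np.float32)); print('roof',r,len(s),s[:,2].mean())
b=P[(abs(P[:,2]-.035)<.025)&(abs(P[:,0]-.66)<.1)&(abs(P[:,1]-.16)<.14)]
print('block',cv2.minAreaRect((b[:,:2]*1000).astype(np.float32)))
w=(p['img'].min(2)>150); v,u=np.nonzero(w); 
m=np.zeros_like(w); m[150:215,255:295]=1
q=pts(p,w&m); q=q[q[:,2]>.03]; print('spent top',cv2.minAreaRect((q[:,:2]*1000).astype(np.float32)),q.mean(0))
E
```

```text
roof ((623.9733276367188, 167.7496337890625), (206.64743041992188, 31.188982009887695), 80.70457458496094) 4862 0.04904769282599393
block ((656.9671020507812, 162.4228515625), (212.5295867919922, 99.11476135253906), 80.68196105957031)
spent top ((666.6414184570312, 187.25840759277344), (18.812461853027344, 41.31706619262695), 80.74925994873047) [0.66628453 0.18720009 0.03961011]
```

```bash
python3 - <<'E'
from h import *
go(0.70,-0.11,0.225,89)
E
```

```text
t 3.35 delta [-0.1097 -0.2714  0.0302] spin -8.4 cur yaw 80.6 q7 1.11
```

Call:
send_rows(deltas="-0.11 -0.271 0.03 -8.4;-0.11 -0.271 0.03 -8.4;-0.11 -0.271 0.03 -8.4;-0.11 -0.271 0.03 -8.4;-0.11 -0.271 0.03 -8.4", claw=0)

```text
t: 3.85
eef_pos: [0.6911, -0.0696, 0.23]
tool_rot: [0.0, 0.009, 1.0, 0.0]
contact_force: [1.1, 0.4, 0.2]
gripper_width: 0.148
grasp_force: 0.0
```

Call:
send_rows(deltas="0 -0.05 0 0;0 -0.05 0 0")

```text
t: 4.05
eef_pos: [0.6883, -0.1295, 0.2301]
tool_rot: [-0.0, 0.015, 1.0, -0.003]
contact_force: [-0.7, -0.6, 0.5]
gripper_width: 0.001
grasp_force: 0.0
```

```bash
python3 - <<'E'
from h import *
o=bot.get_obs(); print(o['eef_pos'],o['gripper_width'])
p=bot.read_camera('wrist'); save(p,'w2')
for q in ['selector_grip','isolator_tip','isolator_hinge','control_box']: print(q,lm(p,q,2))
P=pts(p,np.ones_like(p['depth'],bool)); 
s=P[(abs(P[:,2]-.0605)<.004)&(abs(P[:,0]-.65)<.12)&(abs(P[:,1]+.14)<.14)]
print('box',cv2.minAreaRect((s[:,:2]*1000).astype(np.float32)),len(s))
s=P[(abs(P[:,2]-.095)<.004)&(abs(P[:,0]-.65)<.05)&(abs(P[:,1]+.19)<.05)]
print('bar',cv2.minAreaRect((s[:,:2]*1000).astype(np.float32)),len(s))
go(0.72,-0.098,0.105,None)
E
```

```text
[ 0.68831192 -0.12951539  0.23009298] 0.0013414351776578207
selector_grip [([0.6582, -0.1806, 0.0905], 0.92)]
isolator_tip [([0.6822, -0.0967, 0.1114], 0.81)]
isolator_hinge [([0.6517, -0.0983, 0.069], 0.82), ([0.6567, -0.1809, 0.0886], 0.46)]
control_box [([0.6551, -0.1409, -0.0046], 0.86), ([0.6779, -0.0971, 0.1105], 0.54)]
box ((653.42724609375, -142.8604278564453), (119.53112030029297, 159.4076690673828), 2.2315080165863037) 15988
bar ((655.1253662109375, -184.83291625976562), (12.057659149169922, 46.263545989990234), 69.75377655029297) 761
t 4.3 delta [-0.0295  0.0185  0.125 ] spin 0 cur yaw 89.1 q7 1.73
```

View pics/w2.png

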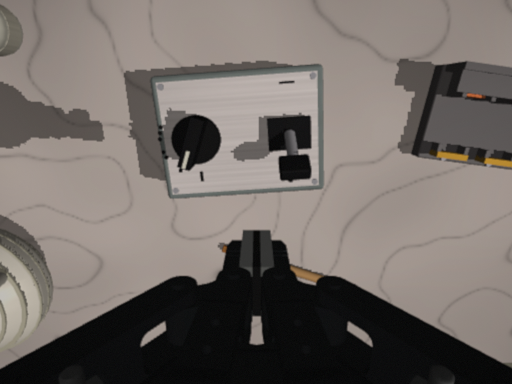

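Call:
send_rows(deltas="-0.032 0.02 0 0;-0.032 0.02 0 0;-0.032 0.02 0.05 0;-0.032 0.02 0.1 0;-0.032 0.02 0.125 0")

```text
t: 4.8
eef_pos: [0.7198, -0.0968, 0.1003]
tool_rot: [-0.003, 0.008, 1.0, 0.001]
contact_force: [-1.5, 0.2, -0.5]
gripper_width: 0.0
grasp_force: 0.0
```

Call:
send_rows(deltas="0 0 0 0;0.02 0 0 0;0.04 0 0 0;0.06 0 0 0;0.068 0 0 0")

```text
t: 5.3
eef_pos: [0.6548, -0.0978, 0.1077]
tool_rot: [0.002, 0.009, 1.0, 0.0]
contact_force: [-0.5, -0.1, -0.5]
gripper_width: 0.002
grasp_force: 0.0
```

Call:
send_rows(deltas="0 0 0 0;-0.03 0 0 0;-0.03 0 -0.05 0;-0.03 0 -0.09 0;-0.03 0 -0.09 0")

```text
t: 5.8
eef_pos: [0.6893, -0.0995, 0.2019]
tool_rot: [0.006, 0.01, 1.0, -0.0]
contact_force: [0.6, -0.8, 0.8]
gripper_width: -0.002
grasp_force: 0.0
```

```bash
python3 - <<'E'
from h import *
p=bot.read_camera('wrist'); save(p,'w3')
for q in ['selector_grip','isolator_tip']: print(q,lm(p,q,2))
P=pts(p,np.ones_like(p['depth'],bool)); 
s=P[(abs(P[:,2]-.095)<.005)&(abs(P[:,0]-.65)<.05)&(abs(P[:,1]+.187)<.04)]
print('bar',cv2.minAreaRect((s[:,:2]*1000).astype(np.float32)),len(s),s[:,2].min(),s[:,2].max())
c=s[:,:2]-s[:,:2].mean(0); w,V=np.linalg.eigh(c.T@c); print(np.degrees(np.arctan2(*V[::-1,1])))
go(0.655,-0.185,0.13,70)
E
```

```text
selector_grip [([0.6586, -0.1822, 0.0878], 0.91), ([0.6906, 0.1531, 0.0208], 0.64)]
isolator_tip [([0.6233, -0.1013, 0.1098], 0.61)]
bar ((654.95654296875, -184.7696533203125), (12.580954551696777, 45.98027420043945), 69.84339141845703) 996 0.09001729294172786 0.09682864397158311
159.8746596916008
t 5.95 delta [ 0.0281 -0.087   0.065 ] spin 18.9 cur yaw 88.9 q7 1.7
```

View pics/w3.png

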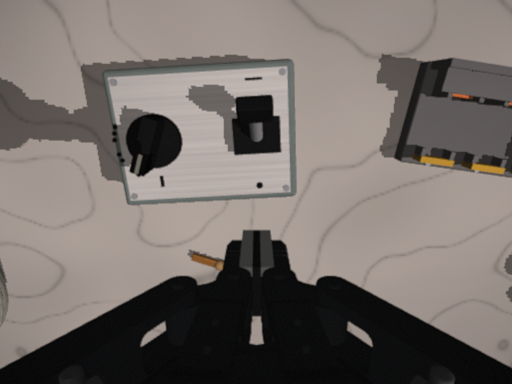

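```bash
python3 - <<'E'
from h import *
p=bot.read_camera('wrist')
P=pts(p,np.ones_like(p['depth'],bool)) 
w=p['img'].min(2)>110
q=pts(p,w); q=q[(abs(q[:,2]-.095)<.006)&(np.hypot(q[:,0]-.655,q[:,1]+.185)<.03)]
print(len(q),q.mean(0),np.degrees(np.arctan2(*(q.mean(0)[:2]-[.655,-.1848])[::-1])))
def proj(X):
    c=p['camera_from_world']@np.r_[X,1]; return (round(p['cx']+p['fx']*c[0]/-c[2]),round(p['cy']+p['fy']*c[1]/c[2]))
im=p['img'][:,:,::-1].copy()
for a,col in [(-20,(0,0,255)),(-32.2,(0,255,0))]:
    d=.023*np.array([np.cos(np.radians(a)),np.sin(np.radians(a)),0]); c=np.array([.655,-.1848,.095]); cv2.line(im,proj(c-d),proj(c+d),col,1)
cv2.imwrite('pics/w4.png',cv2.resize(im[80:220,80:320],None,fx=3,fy=3,interpolation=2))
E
```

```text
5 [ 0.67571392 -0.19394566  0.09448169] -23.82252519368938
```

View pics/w4.png

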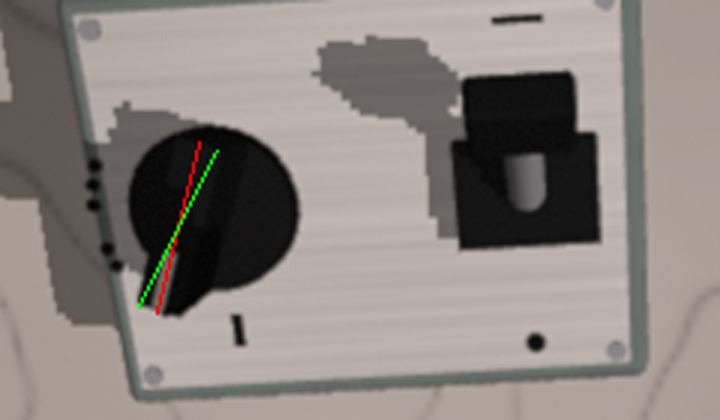

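```bash
python3 - <<'E'
from h import *
p=bot.read_camera('wrist')
P=np.zeros((384,512),bool)
for n,(u,v) in {'bar':(238,330),'2a':(107,248),'2b':(117,265),'3b':(93,185),'off':(517,18),'on':(536,342),'c1':(90,28),'c2':(153,375),'c3':(616,350),'c4':(604,3)}.items():
    m=P.copy(); m[80+round(v/3),80+round(u/3)]=1; x=pts(p,m)[0]
    print(n,np.round(x,4),np.round(np.degrees(np.arctan2(x[1]+.1848,x[0]-.655)),1))
o=bot.get_obs(); go(0.655,-0.185,0.13,70)
E
```

```text
bar [ 0.6912 -0.1837  0.0599] 1.7
2a [ 0.6659 -0.2182  0.0605] -71.9
2b [ 0.6701 -0.2157  0.0616] -64.0
3b [ 0.6475 -0.2193  0.0615] -102.2
off [ 0.6047 -0.0989  0.0601] 120.4
on [ 0.6961 -0.0948  0.0616] 65.5
c1 [ 0.6048 -0.2142  0.0603] -149.7
c2 [ 0.7043 -0.2099  0.0615] -27.0
c3 [ 0.6996 -0.0716  0.0608] 68.5
c4 [ 0.6013 -0.0755  0.0609] 116.2
t 6.05 delta [ 0.0269 -0.087   0.0637] spin 18.9 cur yaw 88.9 q7 1.7
```

Call:
send_rows(deltas="0.027 -0.087 0 18.9;0.027 -0.087 0 18.9;0.027 -0.087 0.04 18.9;0.027 -0.087 0.08 18.9;0.027 -0.087 0.11 18.9", claw=0.45)

```text
t: 6.55
eef_pos: [0.6537, -0.1852, 0.0814]
tool_rot: [-0.002, 0.174, 0.985, 0.0]
contact_force: [0.2, -0.6, 0.2]
gripper_width: 0.45
grasp_force: 0.0
```

Call:
send_rows(deltas="0 0 0 0;0 0 0 0;0 0 0 0;0 0 0 0", claw=0, force=40)

```text
t: 6.95
eef_pos: [0.6543, -0.1863, 0.0842]
tool_rot: [-0.001, 0.174, 0.985, -0.001]
contact_force: [0.1, -3.0, -16.7]
gripper_width: 0.128
grasp_force: 43.5
```

```bash
python3 - <<'E'
from h import *
o=bot.get_obs(); print(o['eef_pos'],o['gripper_width'],o['grasp_force'],o['contact_force'],o['torque'])
go(0.655,-0.185,0.084,23.5)
E
```

```text
[ 0.6543477 -0.1862949  0.0842088] 0.12820253534133896 43.46848547458649 [  0.14734991  -2.95573651 -16.65241357] [-0.79919308 -0.07303957 -0.06256395]
t 6.95 delta [-0.0002  0.0014  0.0002] spin 46.4 cur yaw 69.9 q7 1.58
```

Call:
send_rows(deltas="0 0 0 8;0 0 0 16;0 0 0 24;0 0 0 32;0 0 0 40")

```text
t: 7.45
eef_pos: [0.6547, -0.1858, 0.0842]
tool_rot: [-0.0, 0.503, 0.864, -0.001]
contact_force: [0.0, -4.7, -18.7]
gripper_width: 0.129
grasp_force: 43.1
```

Call:
send_rows(deltas="0 0 0 6.5;0 0 0 6.5;0 0 0 6.5")

```text
t: 7.75
eef_pos: [0.6549, -0.1858, 0.0842]
tool_rot: [-0.0, 0.548, 0.837, -0.001]
contact_force: [0.5, -4.8, -21.4]
gripper_width: 0.128
grasp_force: 43.0
```

```bash
python3 - <<'E'
from h import *
o=bot.get_obs(); print(o['eef_pos'],o['gripper_width'],o['grasp_force'],o['contact_force'],o['torque'])
go(0.6667,0.1847,0.16,80.7)
E
```

```text
[ 0.65485739 -0.18578333  0.08422202] 0.12813851192009812 43.00313651561737 [  0.53674117  -4.79297192 -21.35520233] [-1.05360013 -0.1867431   0.01676675]
t 7.75 delta [ 0.3349  0.1588 -0.076 ] spin -57.1 cur yaw 23.6 q7 0.91
```

Release, rise, and look at selector and lever.

Call:
send_rows(deltas="0 0 0 0;0 0 0 0;0 0 -0.04 0;0 0 -0.09 0;0 0 -0.13 0", claw=0.5)

```text
t: 8.25
eef_pos: [0.6575, -0.1854, 0.2201]
tool_rot: [0.002, 0.548, 0.836, 0.002]
contact_force: [0.2, 0.1, 0.2]
gripper_width: 0.501
grasp_force: 0.0
```

```bash
python3 - <<'E'
from h import *
p=bot.read_camera('wrist')
for q in ['isolator_tip','selector_grip']: print(q,lm(p,q,2))
P=pts(p,np.ones_like(p['depth'],bool)); 
s=P[(abs(P[:,2]-.095)<.005)&(np.hypot(P[:,0]-.655,P[:,1]+.185)<.03)]
print('bar',cv2.minAreaRect((s[:,:2]*1000).astype(np.float32)),len(s))
c=s[:,:2]-s[:,:2].mean(0); w,V=np.linalg.eigh(c.T@c); print(np.degrees(np.arctan2(*V[::-1,1])))
go(0.64,0.19,0.20,80.7); print(bot.get_obs()['contact_force'])
E
```

```text
isolator_tip [([0.6208, -0.0991, 0.1104], 0.76)]
selector_grip [([0.6565, -0.184, 0.0888], 0.66)]
bar ((655.2250366210938, -184.94012451171875), (11.420979499816895, 45.553436279296875), 23.091981887817383) 725
113.34761393240855
t 8.4 delta [0.3524 0.1326 0.0207] spin -57.2 cur yaw 23.5 q7 0.85
[-0.22407227 -0.10798564 -0.55547974]
```

Call:
send_rows(deltas="0.352 0.133 0.02 -57.2;0.352 0.133 0.02 -57.2;0.352 0.133 0.02 -57.2;0.352 0.133 0.02 -57.2;0.352 0.133 0.02 -57.2", claw=0.42)

```text
t: 8.9
eef_pos: [0.6435, 0.0666, 0.2022]
tool_rot: [0.0, 0.201, 0.98, 0.001]
contact_force: [0.6, -0.1, 0.2]
gripper_width: 0.422
grasp_force: 0.0
```

```bash
python3 - <<'E'
from h import *
go(0.667,0.187,0.12,80.7)
E
```

```text
t 8.9 delta [0.0258 0.1198 0.0824] spin -13.9 cur yaw 66.8 q7 1.12
```

Call:
send_rows(deltas="0.026 0.12 0 -14;0.026 0.12 0 -14;0.026 0.12 0.03 -14;0.026 0.12 0.08 -14;0.026 0.12 0.082 -14")

```text
t: 9.4
eef_pos: [0.663, 0.1851, 0.1133]
tool_rot: [-0.005, 0.082, 0.997, -0.002]
contact_force: [-0.7, -0.1, -1.0]
gripper_width: 0.42
grasp_force: 0.0
```

```bash
python3 - <<'E'
from h import *
p=bot.read_camera('wrist'); save(p,'w5')
print(lm(p,'spent_fuse',2))
w=p['img'].min(2)>140; q=pts(p,w); q=q[(abs(q[:,2]-.04)<.006)&(np.hypot(q[:,0]-.667,q[:,1]-.187)<.03)]
r=cv2.minAreaRect((q[:,:2]*1000).astype(np.float32)); print(r,len(q))
go(0.667,0.187,0.031,80.7)
E
```

```text
[([0.6666, 0.182, 0.0282], 0.97)]
((666.9866333007812, 186.7212371826172), (21.553050994873047, 43.48442077636719), 81.40128326416016) 1783
t 9.5 delta [0.0007 0.0036 0.0884] spin -0.3 cur yaw 80.4 q7 1.18
```

Call:
send_rows(deltas="0.001 0.003 0.04 0;0.001 0.003 0.075 0;0.001 0.003 0.088 0;0.001 0.003 0.088 0")

```text
t: 9.9
eef_pos: [0.6675, 0.1864, 0.0321]
tool_rot: [-0.0, 0.084, 0.996, -0.0]
contact_force: [-0.4, -0.7, 0.5]
gripper_width: 0.425
grasp_force: 0.0
```

Call:
send_rows(deltas="0 0 0 0;0 0 0 0;0 0 0 0;0 0 0 0", claw=0, force=30)

```text
t: 10.3
eef_pos: [0.6689, 0.1866, 0.0344]
tool_rot: [0.002, 0.084, 0.996, 0.0]
contact_force: [-1.6, -2.8, 7.1]
gripper_width: 0.246
grasp_force: 31.8
```

Call:
send_rows(deltas="0.003 0 0 0;0.006 0 0 0;0.006 0 0 0")

```text
t: 10.6
eef_pos: [0.6652, 0.1872, 0.0344]
tool_rot: [0.004, 0.084, 0.996, 0.0]
contact_force: [6.3, -3.2, 3.9]
gripper_width: 0.248
grasp_force: 31.2
```

Call:
send_rows(deltas="0.004 0 0 0;0.004 0 -0.004 0;0.004 0 -0.008 0;0.004 0 -0.012 0;0.004 0 -0.016 0")

```text
t: 11.1
eef_pos: [0.6582, 0.1882, 0.0473]
tool_rot: [0.001, 0.084, 0.996, -0.0]
contact_force: [3.1, -0.3, -13.4]
gripper_width: 0.245
grasp_force: 29.9
```

Call:
send_rows(deltas="0 0 -0.003 0;0 0 -0.006 0;0 0 -0.006 0")

```text
t: 11.4
eef_pos: [0.6597, 0.1883, 0.0549]
tool_rot: [0.002, 0.084, 0.996, 0.0]
contact_force: [6.5, -1.6, -5.2]
gripper_width: 0.245
grasp_force: 30.0
```

```bash
python3 - <<'E'
from h import *
p=bot.read_camera('wrist'); save(p,'w6'); ps=bot.read_camera('side'); print(lm(p,'spent_fuse',2),lm(ps,'spent_fuse',2))
u,v=240,185
cv2.imwrite('pics/v6.png',np.hstack([cv2.resize(p['img'][100:300,150:400],(400,320)),cv2.resize(ps['img'][140:220,190:290],(400,320),interpolation=2)])[:,:,::-1])
E
```

```text
[([0.6651, 0.1835, 0.0473], 0.57)] [([0.6652, 0.1894, 0.0478], 0.63)]
```

View pics/v6.png

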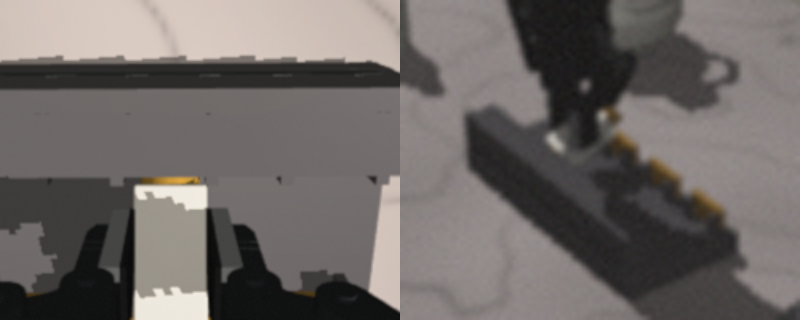

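Call:
send_rows(deltas="-0.01 0 0 0;-0.02 0 0 0;-0.03 0 -0.003 0;-0.04 0 -0.02 0;-0.04 0 -0.07 0")

```text
t: 12.1
eef_pos: [0.6946, 0.1814, 0.1193]
tool_rot: [-0.005, 0.084, 0.996, -0.002]
contact_force: [0.5, 0.7, -0.2]
gripper_width: 0.247
grasp_force: 30.6
```

```bash
python3 - <<'E'
from h import *
p=bot.read_camera('wrist'); print(lm(p,'spent_fuse',2),bot.get_obs()['gripper_width'])
go(0.534,0.431,0.17,None)
E
```

```text
[([0.7014, 0.1782, 0.1117], 0.71)] 0.24048761961070628
t 12.2 delta [ 0.2064  0.2165 -0.0398] spin 0 cur yaw 80.4 q7 1.2
```

Call:
send_rows(deltas="0.206 0.217 -0.04 0;0.206 0.217 -0.04 0;0.206 0.217 -0.04 0;0.206 0.217 -0.04 0;0.206 0.217 -0.04 0")

```text
t: 12.7
eef_pos: [0.5574, 0.39, 0.1577]
tool_rot: [-0.0, 0.083, 0.997, 0.0]
contact_force: [0.5, 1.1, -0.8]
gripper_width: 0.25
grasp_force: 30.6
```

```bash
python3 - <<'E'
from h import *
go(0.534,0.431,0.05,None)
E
```

```text
t 12.7 delta [0.0299 0.0365 0.1077] spin 0 cur yaw 80.4 q7 0.82
```

Call:
send_rows(deltas="0.033 0.036 0 0;0.033 0.036 0.03 0;0.033 0.036 0.06 0;0.033 0.036 0.09 0;0.033 0.036 0.11 0")

```text
t: 13.2
eef_pos: [0.5311, 0.429, 0.0449]
tool_rot: [-0.001, 0.083, 0.997, -0.001]
contact_force: [0.3, 0.2, -1.3]
gripper_width: 0.251
grasp_force: 30.6
```

Call:
send_rows(deltas="0 0 0.002 0;0 0 0.002 0")

```text
t: 13.4
eef_pos: [0.5321, 0.4292, 0.0449]
tool_rot: [-0.0, 0.083, 0.997, -0.0]
contact_force: [0.1, -0.5, 0.4]
gripper_width: 0.247
grasp_force: 30.6
```

Call:
send_rows(deltas="0 0 0 0;0 0 0 0;0 0 0 0;0 0 -0.03 0;0 0 -0.08 0", claw=0.42)

```text
t: 13.9
eef_pos: [0.5299, 0.4275, 0.1227]
tool_rot: [-0.002, 0.083, 0.997, -0.002]
contact_force: [0.0, 0.6, 0.8]
gripper_width: 0.42
grasp_force: 0.0
```

Call:
send_rows(deltas="0 0 -0.05 0;0 0 -0.08 0;0 0 -0.08 0")

```text
t: 14.2
eef_pos: [0.5347, 0.4308, 0.2117]
tool_rot: [0.004, 0.084, 0.996, 0.004]
contact_force: [0.7, 0.2, 0.1]
gripper_width: 0.42
grasp_force: 0.0
```

```bash
python3 - <<'E'
from h import *
p=bot.read_camera('wrist'); print(lm(p,'spent_fuse',2),lm(p,'bowl'),lm(p,'fuse1',4))
p=bot.read_camera('top'); print(lm(p,'spent_fuse',2),lm(p,'bowl'),lm(p,'fuse1',4))
go(0.44,0.285,0.18,None)
E
```

```text
[([0.538, 0.4255, 0.0181], 0.63)] [([0.5313, 0.4292, -0.0001], 0.58)] [([0.4358, 0.2787, 0.0111], 0.76)]
[([0.5412, 0.4297, 0.0224], 0.64)] [([0.5356, 0.432, 0.0006], 0.79)] [([0.4435, -0.0923, 0.0088], 0.56), ([0.4303, 0.2835, 0.0097], 0.51)]
t 14.6 delta [ 0.0663 -0.1567  0.0238] spin 0 cur yaw 80.4 q7 0.74
```

```bash
cat >> h.py <<'E'
def fuse_at(x,y,ztop=.022,z=.016):
    p=bot.read_camera('wrist'); print(lm(p,'fuse1',3))
    q=pts(p,p['img'].min(2)>110); q=q[(abs(q[:,2]-ztop)<.005)&(np.hypot(q[:,0]-x,q[:,1]-y)<.06)]
    r=cv2.minAreaRect((q[:,:2]*1000).astype(np.float32)); (w,h),a=r[1],r[2]
    yaw=a if w<h else a+90   # short side = closing direction
    print(np.round(r[0],1),np.round(r[1],1),'close yaw',round(yaw,1),len(q))
    go(r[0][0]/1000,r[0][1]/1000,z,yaw)
E
```

Call:
send_rows(deltas="0.066 -0.157 0.024 0;0.066 -0.157 0.024 0;0.066 -0.157 0.024 0;0.066 -0.157 0.024 0;0.066 -0.157 0.024 0")

```text
t: 15.1
eef_pos: [0.4388, 0.2812, 0.1798]
tool_rot: [-0.001, 0.085, 0.996, -0.001]
contact_force: [0.1, 0.2, -0.0]
gripper_width: 0.424
grasp_force: 0.0
```

```bash
python3 - <<'E'
from h import *
fuse_at(.432,.284)
E
```

```text
[([0.433, 0.2813, 0.0079], 0.74)]
[433.3 290.9] [54.  22.2] close yaw 154.4 1065
t 15.2 delta [0.0085 0.0042 0.1648] spin -74.0 cur yaw 80.4 q7 0.8
```

```bash
sed -i "s/p\['img'\].min(2)>110)/(p['img'].min(2)>110)\&(np.ptp(p['img'],2)<45))/" h.py; grep -n ptp h.py
```

```text
22:    q=pts(p,(p['img'].min(2)>110)&(np.ptp(p['img'],2)<45)); q=q[(abs(q[:,2]-ztop)<.005)&(np.hypot(q[:,0]-x,q[:,1]-y)<.06)]
```

Call:
send_rows(deltas="0.009 0 0.01 -74;0.009 0 0.03 -74;0.009 0 0.05 -74;0.009 0 0.07 -74;0.009 0 0.07 -74")

```text
t: 15.7
eef_pos: [0.4312, 0.2872, 0.1082]
tool_rot: [-0.002, -0.291, 0.957, -0.001]
contact_force: [-0.7, -0.3, 0.2]
gripper_width: 0.418
grasp_force: 0.0
```

Call:
send_rows(deltas="0 0 0 -31;0 0 0 -31;0 0 0 -31;0 0 0 -31;0 0 0 -31")

```text
t: 16.2
eef_pos: [0.4327, 0.288, 0.1106]
tool_rot: [0.0, -0.533, 0.846, 0.0]
contact_force: [-0.3, 0.1, 0.7]
gripper_width: 0.42
grasp_force: 0.0
```

```bash
python3 - <<'E'
from h import *
fuse_at(.432,.284)
E
```

```text
[([0.4327, 0.2826, 0.0103], 0.86)]
[430.8 286.3] [43.4 21.8] close yaw 155.2 1658
t 16.3 delta [0.0019 0.0009 0.0946] spin -0.9 cur yaw 154.3 q7 1.95
```

Call:
send_rows(deltas="0.002 0.001 0.04 -0.9;0.002 0.001 0.08 -0.9;0.002 0.001 0.095 -0.9;0.002 0.001 0.095 -0.9")

```text
t: 16.7
eef_pos: [0.4288, 0.2846, 0.0135]
tool_rot: [-0.002, -0.539, 0.842, -0.0]
contact_force: [-0.8, -1.2, -0.1]
gripper_width: 0.422
grasp_force: 0.0
```

Call:
send_rows(deltas="0 0 0 0;0 0 0 0;0 0 0 0;0 0 0 0", claw=0, force=30)

```text
t: 17.1
eef_pos: [0.4306, 0.2856, 0.0167]
tool_rot: [0.001, -0.539, 0.842, 0.0]
contact_force: [-0.1, -0.1, -1.1]
gripper_width: 0.245
grasp_force: 33.5
```

Call:
send_rows(deltas="0 0 -0.05 0;0 0 -0.1 0;0 0 -0.1 0")

```text
t: 17.4
eef_pos: [0.4337, 0.2879, 0.1221]
tool_rot: [0.006, -0.539, 0.842, 0.001]
contact_force: [0.9, 0.7, -0.3]
gripper_width: 0.248
grasp_force: 33.5
```

```bash
python3 - <<'E'
from h import *
o=np.array([.6625,.1611]); th=np.radians(-9.3)
for k in (-78,-26,26,78): print(k, np.round(o+ k/1000*np.array([-np.sin(th),np.cos(th)]),4))
c=o+.078*np.array([-np.sin(th),np.cos(th)])+.012*np.array([np.cos(th),np.sin(th)]); print(c)
print(bot.get_obs()['gripper_width']); go(c[0],c[1],.13,80.7)
E
```

```text
-78 [0.6499 0.0841]
-26 [0.6583 0.1354]
26 [0.6667 0.1868]
78 [0.6751 0.2381]
[0.68694737 0.2361355 ]
0.24845439205350525
t 17.4 delta [-0.0591 -0.2517 -0.0059] spin 74.6 cur yaw 155.3 q7 1.97
```

Call:
send_rows(deltas="-0.059 -0.252 -0.006 74.6;-0.059 -0.252 -0.006 74.6;-0.059 -0.252 -0.006 74.6;-0.059 -0.252 -0.006 74.6;-0.059 -0.252 -0.006 74.6")

```text
t: 17.9
eef_pos: [0.6766, 0.2346, 0.1217]
tool_rot: [0.0, -0.191, 0.982, 0.0]
contact_force: [0.7, -0.1, -0.9]
gripper_width: 0.246
grasp_force: 33.5
```

Call:
send_rows(deltas="0 0 0 31.5;0 0 0 31.5;0 0 0 31.5;0 0 0 31.5;0 0 0 31.5")

```text
t: 18.4
eef_pos: [0.6746, 0.2354, 0.1212]
tool_rot: [-0.0, 0.08, 0.997, -0.0]
contact_force: [0.4, -0.5, -1.1]
gripper_width: 0.243
grasp_force: 33.5
```

```bash
cat >> h.py <<'E'
def bay(k,u,z):
    th=np.radians(-9.3); ex=np.array([np.cos(th),np.sin(th)]); ey=np.array([-ex[1],ex[0]]); o=np.array([.6625,.1611])
    e=bot.get_obs()['eef_pos']; d=(e[:2]-o)*1000; print('now u %.1f v %.1f (bay %d) z %.4f'%(d@ex,d@ey,k,e[2]))
    c=o+k/1000*ey+u/1000*ex; go(c[0],c[1],z,80.7)
E
python3 - <<'E'
from h import *
bay(78,12,.06)
E
```

```text
now u -0.1 v 75.3 (bay 78) z 0.1212
t 18.4 delta [-0.0121  0.0027  0.0612] spin 0.1 cur yaw 80.8 q7 1.16
```

Call:
send_rows(deltas="-0.012 0.003 0 0;-0.012 0.003 0.03 0;-0.012 0.003 0.055 0;-0.012 0.003 0.055 0")

```text
t: 18.8
eef_pos: [0.6843, 0.2355, 0.0624]
tool_rot: [-0.003, 0.079, 0.997, -0.001]
contact_force: [-0.1, -0.5, -0.9]
gripper_width: 0.248
grasp_force: 33.5
```

```bash
python3 - <<'E'
from h import *
p=bot.read_camera('wrist')
q=pts(p,(p['img'].min(2)>110)&(np.ptp(p['img'],2)<45)); q=q[(abs(q[:,2]-.075)<.02)&(np.hypot(q[:,0]-.687,q[:,1]-.236)<.05)]
print(cv2.minAreaRect((q[:,:2]*1000).astype(np.float32)),len(q),q.mean(0),q[:,2].std())
bay(78,12,.05)
E
```

```text
((689.9791259765625, 242.1225128173828), (35.8822021484375, 56.094581604003906), 78.2742919921875) 3964 [0.68222496 0.23733852 0.06779284] 0.0018489663785983292
now u 10.9 v 77.6 (bay 78) z 0.0648
t 18.85 delta [-0.0012  0.0005  0.0148] spin 0.2 cur yaw 80.9 q7 1.18
```

Call:
send_rows(deltas="-0.001 0.0005 0.008 0;-0.001 0.0005 0.014 0;-0.001 0.0005 0.018 0;-0.001 0.0005 0.022 0;-0.001 0.0005 0.022 0")

```text
t: 19.35
eef_pos: [0.6885, 0.237, 0.0471]
tool_rot: [-0.0, 0.08, 0.997, 0.001]
contact_force: [-7.1, -1.8, 13.7]
gripper_width: 0.248
grasp_force: 36.9
```

```bash
python3 - <<'E'
from h import *
bay(78,-7,.043)
ps=bot.read_camera('side'); p=bot.read_camera('wrist'); print(lm(ps,'fuse1',4))
cv2.imwrite('pics/v7.png',np.hstack([cv2.resize(p['img'][100:300,150:400],(400,320)),cv2.resize(ps['img'][140:220,190:290],(400,320),interpolation=2)])[:,:,::-1])
E
```

```text
now u 13.3 v 79.1 (bay 78) z 0.0471
t 19.35 delta [ 0.0203 -0.0011  0.0041] spin 0.1 cur yaw 80.8 q7 1.18
[([0.4272, -0.2924, 0.0093], 0.86), ([0.6895, 0.2377, 0.0442], 0.58), ([0.4502, -0.0864, 0.0103], 0.55)]
```

View pics/v7.png

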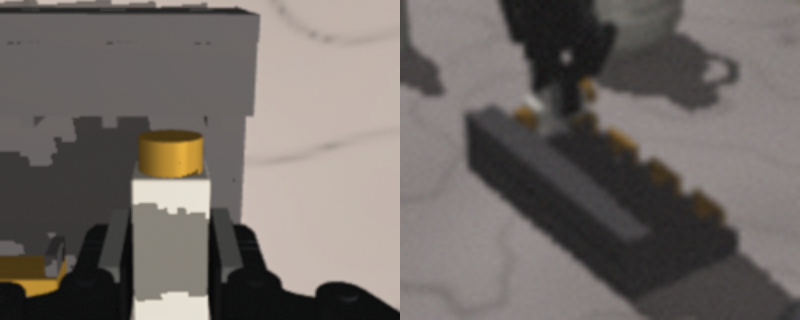

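Call:
send_rows(deltas="0 -0.001 0.003 0;0 -0.001 0.006 0;0 -0.001 0.006 0", force=20)

```text
t: 19.8
eef_pos: [0.6883, 0.237, 0.0423]
tool_rot: [0.0, 0.08, 0.997, 0.001]
contact_force: [-10.6, -0.7, 20.3]
gripper_width: 0.252
grasp_force: 41.1
```

```bash
cat >> h.py <<'E'
def tilt(k,u=0):
    th=np.radians(-9.3); ex=np.array([np.cos(th),np.sin(th)]); ey=np.array([-ex[1],ex[0]]); o=np.array([.6625,.1611])
    p=bot.read_camera('wrist'); q=pts(p,(p['img'].min(2)>70)&(np.ptp(p['img'],2)<45)); d=(q[:,:2]-o)*1000; U,V=d@ex,d@ey
    m=(abs(V-k)<9)&(q[:,2]>.028)&(q[:,2]<.09)&(U>-27)&(abs(U-u)<30); U,V,Z=U[m],V[m],q[m,2]*1000
    for _ in range(3):
        f=np.polyfit(U,Z,1); r=abs(Z-np.polyval(f,U))<2; U,V,Z=U[r],V[r],Z[r]
    print('tilt %.1f deg, u %.1f..%.1f, v mid %.1f, top z at u=0 %.1f'%(np.degrees(np.arctan(f[0])),np.percentile(U,1),np.percentile(U,99),(V.min()+V.max())/2,f[1]),len(U))
    return p
E
python3 - <<'E'
from h import *
tilt(78,10); bay(78,-7,.043); print(bot.get_obs()['contact_force'])
E
```

```text
tilt 11.2 deg, u -12.0..29.8, v mid 78.3, top z at u=0 49.0 3659
now u 13.2 v 79.0 (bay 78) z 0.0423
t 19.85 delta [ 0.0202 -0.001  -0.0007] spin 0.2 cur yaw 80.9 q7 1.19
[-10.72297003  -1.11865538  20.0708268 ]
```

Call:
send_rows(deltas="0.002 -0.0005 0.002 0;0.004 -0.0005 0.004 0;0.004 -0.0005 0.006 0;0.004 -0.0005 0.006 0")

```text
t: 20.25
eef_pos: [0.6867, 0.2372, 0.0373]
tool_rot: [0.003, 0.08, 0.997, 0.002]
contact_force: [-6.3, -0.1, 20.3]
gripper_width: 0.249
grasp_force: 44.2
```

```bash
python3 - <<'E'
from h import *
tilt(78,10); bay(78,-7,.043); print(bot.get_obs()['contact_force'])
E
```

```text
tilt 19.4 deg, u -13.4..26.9, v mid 78.2, top z at u=0 44.7 3898
now u 11.6 v 79.0 (bay 78) z 0.0373
t 20.3 delta [ 0.0186 -0.0009 -0.0058] spin 0.2 cur yaw 80.9 q7 1.19
[-6.97733095  0.09509411 19.38388143]
```

Call:
send_rows(deltas="0.004 -0.0005 0 0;0.008 -0.0005 0 0;0.012 -0.0005 0 0;0.016 -0.0005 0 0;0.019 -0.0005 0 0")

```text
t: 20.8
eef_pos: [0.6718, 0.2386, 0.0369]
tool_rot: [0.007, 0.08, 0.997, 0.002]
contact_force: [10.7, -0.1, 6.4]
gripper_width: 0.251
grasp_force: 42.4
```

```bash
python3 - <<'E'
from h import *
tilt(78,-6); bay(78,-7,.034); print(bot.get_obs()['contact_force'])
E
```

```text
tilt 19.3 deg, u -23.7..12.0, v mid 78.0, top z at u=0 49.5 3583
now u -4.1 v 78.0 (bay 78) z 0.0368
t 20.85 delta [ 0.0029 -0.      0.0027] spin 0.1 cur yaw 80.8 q7 1.18
[ 6.68190812 -0.84918821  8.92259337]
```

Call:
send_rows(deltas="0.001 0 0.002 0;0.002 0 0.004 0;0.002 0 0.006 0;0.002 0 0.008 0;0.002 0 0.008 0")

```text
t: 21.35
eef_pos: [0.6726, 0.2386, 0.0314]
tool_rot: [0.009, 0.081, 0.997, 0.003]
contact_force: [10.2, -1.7, 17.0]
gripper_width: 0.244
grasp_force: 45.2
```

```bash
python3 - <<'E'
from h import *
tilt(78,-6); bay(78,-7,.034); print(bot.get_obs()['contact_force'])
E
```

```text
tilt 11.4 deg, u -22.9..14.9, v mid 78.0, top z at u=0 44.4 3549
now u -2.5 v 78.0 (bay 78) z 0.0314
t 21.4 delta [ 0.0044 -0.     -0.0027] spin 0.0 cur yaw 80.7 q7 1.18
[ 9.73243007 -2.02186036 16.68557527]
```

Call:
send_rows(deltas="0.002 0 0.003 0;0.002 0 0.006 0;0.002 0 0.006 0")

```text
t: 21.7
eef_pos: [0.6733, 0.2385, 0.0272]
tool_rot: [0.012, 0.081, 0.997, 0.003]
contact_force: [12.3, -2.9, 21.9]
gripper_width: 0.25
grasp_force: 48.4
```

```bash
python3 - <<'E'
from h import *
tilt(78,-6); bay(78,-7,.034); o=bot.get_obs(); print(o['contact_force'],o['torque'])
E
```

```text
tilt 5.8 deg, u -22.7..17.4, v mid 78.0, top z at u=0 41.7 3645
now u -1.8 v 78.1 (bay 78) z 0.0272
t 21.75 delta [ 0.005  -0.0001 -0.0069] spin -0.0 cur yaw 80.7 q7 1.18
[12.64396423 -3.48050699 22.54541739] [-0.65811584 -2.2643163  -0.00688762]
```

Call:
send_rows(deltas="0.001 0 0.003 0;0.001 0 0.005 0;0.001 0 0.005 0")

```text
t: 22.05
eef_pos: [0.6735, 0.2385, 0.0263]
tool_rot: [0.012, 0.081, 0.997, 0.004]
contact_force: [3.4, -5.6, 48.7]
gripper_width: 0.25
grasp_force: 61.9
```

```bash
python3 - <<'E'
from h import *
tilt(78,-6); bay(78,-7,.034); o=bot.get_obs(); print(o['contact_force'],o['torque'])
E
```

```text
tilt 4.4 deg, u -22.9..18.0, v mid 78.0, top z at u=0 41.1 3685
now u -1.7 v 78.1 (bay 78) z 0.0262
t 22.1 delta [ 0.0051 -0.     -0.0079] spin -0.0 cur yaw 80.7 q7 1.18
[ 3.10819713 -6.20500566 48.50550681] [-1.48330042 -0.3252849  -0.01656896]
```

Call:
send_rows(deltas="0 0 -0.01 0;0 0 -0.01 0")

```text
t: 22.3
eef_pos: [0.6681, 0.2385, 0.0291]
tool_rot: [0.008, 0.081, 0.997, 0.002]
contact_force: [11.4, -2.1, 6.0]
gripper_width: 0.248
grasp_force: 46.7
```

Call:
send_rows(deltas="0 0 0 0;0 0 0 0;0 0 0 0;0 0 -0.04 0;0 0 -0.08 0", claw=0.4)

```text
t: 22.8
eef_pos: [0.6591, 0.239, 0.1028]
tool_rot: [-0.002, 0.08, 0.997, -0.001]
contact_force: [0.4, 0.2, -0.0]
gripper_width: 0.401
grasp_force: 0.0
```

```bash
python3 - <<'E'
from h import *
p=tilt(78,0); bay(78,15,.05); p=bot.read_camera('wrist'); save(p,'w8')
E
```

```text
tilt 1.4 deg, u -21.8..21.3, v mid 78.0, top z at u=0 42.2 1606
now u -11.8 v 78.3 (bay 78) z 0.1114
t 22.85 delta [-0.0265 -0.0007  0.0616] spin 0.1 cur yaw 80.8 q7 1.15
```

View pics/w8.png

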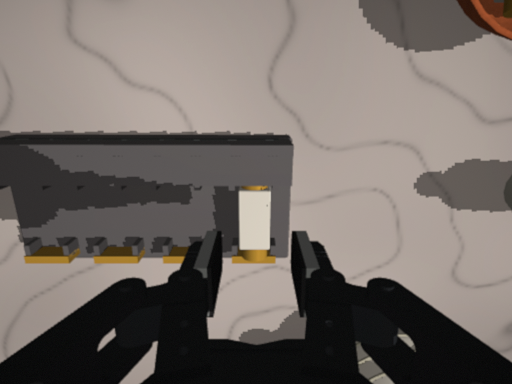

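Call:
send_rows(deltas="-0.024 -0.001 0.01 0;-0.024 -0.001 0.03 0;-0.024 -0.001 0.05 0;-0.024 -0.001 0.058 0;-0.024 -0.001 0.058 0", claw=0)

```text
t: 23.4
eef_pos: [0.6831, 0.2343, 0.0481]
tool_rot: [-0.001, 0.08, 0.997, 0.0]
contact_force: [-9.4, -3.0, 21.5]
gripper_width: 0.0
grasp_force: 10.6
```

Call:
send_rows(deltas="0 0 0.005 0;0 0 0.008 0;0 0 0.01 0;0 0 0.01 0")

```text
t: 23.8
eef_pos: [0.6834, 0.2344, 0.0477]
tool_rot: [-0.002, 0.08, 0.997, 0.001]
contact_force: [-35.1, -9.7, 82.4]
gripper_width: -0.002
grasp_force: 40.7
```

Call:
send_rows(deltas="0 0 -0.03 0;0.01 0 -0.08 0;0.015 0 -0.12 0;0.015 0 -0.12 0;0.015 0 -0.12 0", claw=0.42)

```text
t: 24.3
eef_pos: [0.6691, 0.2373, 0.1566]
tool_rot: [0.001, 0.08, 0.997, 0.001]
contact_force: [-0.1, -0.8, -0.4]
gripper_width: 0.421
grasp_force: 0.0
```

```bash
python3 - <<'E'
from h import *
p=tilt(78,0); go(.447,-.09,.18,80)
p=bot.read_camera('top'); print(lm(p,'fuse1',5))
p=bot.read_camera('side'); print(lm(p,'fuse1',5))
E
```

```text
tilt -0.3 deg, u -21.2..21.4, v mid 78.1, top z at u=0 39.6 1057
t 24.35 delta [ 0.1666 -0.358  -0.0248] spin 0.9 cur yaw 80.9 q7 1.15
[([0.4509, -0.3371, 0.008], 0.56), ([0.4471, -0.09, 0.0113], 0.49), ([0.6731, 0.2333, 0.0288], 0.44)]
[([0.4504, -0.3431, 0.0134], 0.83), ([0.6773, 0.2385, 0.0291], 0.56), ([0.4482, -0.0864, 0.0109], 0.53), ([0.6554, 0.1377, 0.0307], 0.52)]
```

Call:
send_rows(deltas="0.167 -0.358 -0.025 0;0.167 -0.358 -0.025 0;0.167 -0.358 -0.025 0;0.167 -0.358 -0.025 0;0.167 -0.358 -0.025 0")

```text
t: 25.05
eef_pos: [0.5273, 0.0286, 0.1706]
tool_rot: [-0.001, 0.08, 0.997, -0.0]
contact_force: [0.1, -0.9, 0.4]
gripper_width: 0.422
grasp_force: 0.0
```

```bash
python3 - <<'E'
from h import *
go(.455,-.09,.16,None)
E
```

```text
t 25.05 delta [ 0.0525 -0.1286  0.0108] spin 0 cur yaw 80.8 q7 1.39
```

Call:
send_rows(deltas="0.053 -0.129 0.011 0;0.053 -0.129 0.011 0;0.053 -0.129 0.011 0;0.053 -0.129 0.011 0")

```text
t: 25.45
eef_pos: [0.4519, -0.0935, 0.1594]
tool_rot: [-0.002, 0.084, 0.996, -0.001]
contact_force: [0.3, 0.8, 0.1]
gripper_width: 0.423
grasp_force: 0.0
```

```bash
python3 - <<'E'
from h import *
fuse_at(.448,-.088,z=.011)
E
```

```text
[([0.4526, -0.343, 0.0109], 0.88), ([0.4456, -0.088, 0.0116], 0.79)]
[448.4 -87.1] [22.1 43.5] close yaw 53.3 1177
t 25.55 delta [0.0074 0.0009 0.149 ] spin 27.4 cur yaw 80.7 q7 1.61
```

Call:
send_rows(deltas="0.007 0.001 0.02 27.4;0.007 0.001 0.06 27.4;0.007 0.001 0.1 27.4;0.007 0.001 0.1 27.4")

```text
t: 25.95
eef_pos: [0.4467, -0.0848, 0.0563]
tool_rot: [-0.004, 0.314, 0.95, -0.002]
contact_force: [-0.5, 0.2, -0.2]
gripper_width: 0.418
grasp_force: 0.0
```

```bash
python3 - <<'E'
from h import *
fuse_at(.448,-.088,z=.011)
E
```

```text
[]
[448.5 -87.5] [21.6 44.3] close yaw 54.0 1598
t 26.05 delta [-0.0002 -0.002   0.0492] spin -0.4 cur yaw 53.7 q7 1.32
```

Call:
send_rows(deltas="0 -0.002 0.03 0;0 -0.002 0.048 0;0 -0.002 0.048 0")

```text
t: 26.35
eef_pos: [0.4489, -0.0876, 0.0128]
tool_rot: [0.0, 0.312, 0.95, 0.0]
contact_force: [0.9, 0.7, 0.4]
gripper_width: 0.421
grasp_force: 0.0
```

Call:
send_rows(deltas="0 0 0 0;0 0 0 0;0 0 0 0;0 0 0 0", claw=0, force=20)

```text
t: 26.75
eef_pos: [0.4498, -0.0881, 0.0141]
tool_rot: [0.002, 0.313, 0.95, 0.001]
contact_force: [-2.1, 0.2, 8.8]
gripper_width: 0.25
grasp_force: 22.2
```

Call:
send_rows(deltas="0 0 -0.05 0;0 0 -0.1 0;0 0 -0.12 0")

```text
t: 27.05
eef_pos: [0.4501, -0.0887, 0.1366]
tool_rot: [0.003, 0.314, 0.949, 0.001]
contact_force: [1.6, 0.1, -1.2]
gripper_width: 0.251
grasp_force: 21.0
```

```bash
python3 - <<'E'
from h import *
print(bot.get_obs()['gripper_width']); bay(26,12,.13)
E
```

```text
0.25089314239053995
now u -169.2 v -280.8 (bay 26) z 0.1366
t 27.05 delta [-0.0204  0.3557  0.0081] spin -27.3 cur yaw 53.4 q7 1.23
```

Call:
send_rows(deltas="-0.02 0.356 0 -27.3;-0.02 0.356 0 -27.3;-0.02 0.356 0 -27.3;-0.02 0.356 0 -27.3;-0.02 0.356 0 -27.3")

```text
t: 27.55
eef_pos: [0.6094, 0.1057, 0.1338]
tool_rot: [0.001, 0.08, 0.997, 0.0]
contact_force: [0.7, -0.8, 0.0]
gripper_width: 0.252
grasp_force: 21.0
```

```bash
python3 - <<'E'
from h import *
bay(26,12,.07)
E
```

```text
now u -43.4 v -63.2 (bay 26) z 0.1338
t 27.55 delta [-0.0555  0.0891  0.0639] spin 0.1 cur yaw 80.8 q7 1.34
```

Call:
send_rows(deltas="-0.057 0.089 0 0;-0.057 0.089 0 0;-0.057 0.089 0.02 0;-0.057 0.089 0.06 0;-0.057 0.089 0.06 0")

```text
t: 28.05
eef_pos: [0.6746, 0.1821, 0.0676]
tool_rot: [-0.004, 0.08, 0.997, -0.002]
contact_force: [-1.2, -0.3, -1.6]
gripper_width: 0.249
grasp_force: 21.0
```

```bash
python3 - <<'E'
from h import *
tilt(26,12); bay(26,12,.04)
E
```

```text
tilt -0.4 deg, u -14.0..28.9, v mid 26.0, top z at u=0 74.9 3445
now u 10.2 v 22.6 (bay 26) z 0.0704
t 28.1 delta [-0.0019  0.0035  0.0304] spin 0.0 cur yaw 80.7 q7 1.27
```

Call:
send_rows(deltas="-0.004 0.0035 0.01 0;-0.004 0.0035 0.018 0;-0.004 0.0035 0.024 0;-0.004 0.0035 0.03 0;-0.004 0.0035 0.034 0")

```text
t: 28.6
eef_pos: [0.6833, 0.1857, 0.0407]
tool_rot: [-0.0, 0.081, 0.997, 0.001]
contact_force: [-10.0, -1.2, 19.6]
gripper_width: 0.256
grasp_force: 26.8
```

```bash
python3 - <<'E'
from h import *
tilt(26,10); bay(26,-7,.034); o=bot.get_obs(); print(o['contact_force'])
E
```

```text
tilt 11.2 deg, u -8.5..33.2, v mid 26.6, top z at u=0 49.0 3663
now u 16.5 v 27.7 (bay 26) z 0.0403
t 28.65 delta [ 0.0235 -0.0017  0.0063] spin 0.0 cur yaw 80.7 q7 1.28
[-5.91921542 -0.55445829 13.53989369]
```

Call:
send_rows(deltas="0.002 -0.001 0.003 0;0.003 -0.0015 0.006 0;0.003 -0.0015 0.008 0;0.003 -0.0015 0.008 0")

```text
t: 29.05
eef_pos: [0.6827, 0.1858, 0.0371]
tool_rot: [0.002, 0.081, 0.997, 0.002]
contact_force: [-11.6, -0.5, 36.1]
gripper_width: 0.25
grasp_force: 39.1
```

```bash
python3 - <<'E'
from h import *
tilt(26,10); bay(26,-7,.034); o=bot.get_obs(); print(o['contact_force'])
E
```

```text
tilt 16.9 deg, u -9.6..31.1, v mid 26.5, top z at u=0 46.1 3873
now u 15.9 v 27.6 (bay 26) z 0.0372
t 29.1 delta [ 0.023  -0.0016  0.003 ] spin 0.0 cur yaw 80.7 q7 1.28
[-11.73903807  -1.11194958  35.55355799]
```

Call:
send_rows(deltas="0.005 -0.0015 0 0;0.01 -0.0015 0 0;0.015 -0.0015 0 0;0.02 -0.0015 0 0;0.024 -0.0015 0 0")

```text
t: 29.6
eef_pos: [0.6616, 0.1867, 0.0336]
tool_rot: [0.006, 0.081, 0.997, 0.001]
contact_force: [10.9, -1.4, 4.8]
gripper_width: 0.252
grasp_force: 26.8
```

```bash
python3 - <<'E'
from h import *
tilt(26,-6); bay(26,-7,.034); o=bot.get_obs(); print(o['contact_force'])
E
```

```text
tilt 16.9 deg, u -23.8..10.0, v mid 25.9, top z at u=0 48.9 3386
now u -5.1 v 25.2 (bay 26) z 0.0337
t 29.65 delta [ 0.0019  0.0008 -0.0004] spin -0.0 cur yaw 80.7 q7 1.28
[ 9.22068207 -0.55761313  6.14708662]
```

Call:
send_rows(deltas="-0.001 0 0.003 0;-0.001 0 0.006 0;-0.001 0 0.009 0;-0.001 0 0.01 0;-0.001 0 0.01 0")

```text
t: 30.15
eef_pos: [0.6637, 0.1865, 0.0263]
tool_rot: [0.006, 0.082, 0.997, 0.002]
contact_force: [3.6, -1.2, 24.5]
gripper_width: 0.253
grasp_force: 36.0
```

```bash
python3 - <<'E'
from h import *
tilt(26,-6); bay(26,-7,.034); o=bot.get_obs(); print(o['contact_force'])
E
```

```text
tilt 6.0 deg, u -23.1..15.7, v mid 26.0, top z at u=0 42.0 3604
now u -2.9 v 25.2 (bay 26) z 0.0263
t 30.2 delta [ 0.004   0.0008 -0.0078] spin -0.1 cur yaw 80.6 q7 1.28
[ 3.83898624 -1.02736595 23.06245456]
```

Call:
send_rows(deltas="0 0 -0.004 0;0 0 -0.004 0;0 0 -0.004 0;0 0 -0.03 0;0 0 -0.06 0", claw=0.4)

```text
t: 30.7
eef_pos: [0.655, 0.1863, 0.0787]
tool_rot: [-0.002, 0.081, 0.997, -0.001]
contact_force: [0.5, -0.0, 0.7]
gripper_width: 0.399
grasp_force: 0.0
```

```bash
python3 - <<'E'
from h import *
bay(26,12,.055); tilt(26,0)
E
```

```text
now u -11.5 v 23.6 (bay 26) z 0.0787
t 30.7 delta [-0.0236  0.0024  0.0236] spin 0.0 cur yaw 80.7 q7 1.26
tilt 3.9 deg, u -22.4..20.2, v mid 26.0, top z at u=0 41.4 2074
```

Call:
send_rows(deltas="-0.0235 0.0025 0 0;-0.0235 0.0025 0 0;-0.0235 0.0025 0 0;-0.0235 0.0025 0.02 0;-0.0235 0.0025 0.03 0", claw=0)

```text
t: 31.25
eef_pos: [0.6788, 0.1854, 0.0483]
tool_rot: [-0.002, 0.081, 0.997, -0.0]
contact_force: [1.7, -0.4, 3.8]
gripper_width: 0.003
grasp_force: 2.4
```

Call:
send_rows(deltas="0 0 0.003 0;0 0 0.006 0;0 0 0.008 0;0 0 0.008 0")

```text
t: 31.65
eef_pos: [0.6791, 0.1855, 0.0479]
tool_rot: [-0.002, 0.081, 0.997, 0.001]
contact_force: [-19.8, -3.2, 45.9]
gripper_width: -0.002
grasp_force: 22.5
```

Call:
send_rows(deltas="0 0 -0.03 0;0.01 0 -0.08 0;0.015 0 -0.12 0;0.015 0 -0.12 0;0.015 0 -0.12 0", claw=0.42)

```text
t: 32.15
eef_pos: [0.6656, 0.1882, 0.163]
tool_rot: [0.0, 0.081, 0.997, 0.0]
contact_force: [-0.0, 0.4, -0.5]
gripper_width: 0.422
grasp_force: 0.0
```

```bash
python3 - <<'E'
from h import *
tilt(26,0); tilt(78,0); go(.451,-.34,.18,None)
p=bot.read_camera('side'); print(lm(p,'fuse1',5))
E
```

```text
tilt -0.2 deg, u -21.3..21.6, v mid 25.9, top z at u=0 39.6 1033
tilt -0.2 deg, u -21.4..21.8, v mid 78.0, top z at u=0 39.6 1052
t 32.25 delta [ 0.126  -0.5553 -0.0183] spin 0 cur yaw 80.7 q7 1.24
[([0.6723, 0.1857, 0.0278], 0.64), ([0.4484, -0.3398, 0.01], 0.56), ([0.6775, 0.2393, 0.0314], 0.5)]
```

Call:
send_rows(deltas="0.126 -0.555 -0.018 0;0.126 -0.555 -0.018 0;0.126 -0.555 -0.018 0;0.126 -0.555 -0.018 0;0.126 -0.555 -0.018 0")

```text
t: 32.85
eef_pos: [0.5704, -0.0456, 0.1692]
tool_rot: [-0.001, 0.081, 0.997, -0.0]
contact_force: [-0.3, -0.5, -0.1]
gripper_width: 0.422
grasp_force: 0.0
```

Call:
send_rows(deltas="0.06 -0.23 0 0;0.06 -0.23 0 0;0.06 -0.23 0 0;0.06 -0.23 0 0;0.06 -0.23 0 0")

```text
t: 33.35
eef_pos: [0.4732, -0.264, 0.1694]
tool_rot: [-0.001, 0.082, 0.997, -0.0]
contact_force: [0.8, -0.3, -0.5]
gripper_width: 0.419
grasp_force: 0.0
```

```bash
python3 - <<'E'
from h import *
go(.451,-.34,.16,None)
E
```

```text
t 33.35 delta [ 0.0095 -0.0786  0.0095] spin 0 cur yaw 80.6 q7 2.01
```

Call:
send_rows(deltas="0.01 -0.079 0.01 0;0.01 -0.079 0.02 0;0.01 -0.079 0.03 0;0.01 -0.079 0.03 0")

```text
t: 33.75
eef_pos: [0.4515, -0.3371, 0.1379]
tool_rot: [-0.002, 0.082, 0.997, 0.001]
contact_force: [-0.3, 0.7, 0.5]
gripper_width: 0.419
grasp_force: 0.0
```

```bash
python3 - <<'E'
from h import *
fuse_at(.45,-.34,z=.011)
E
```

```text
[([0.4548, -0.3439, 0.0145], 0.84)]
[ 449.3 -338.8] [43.8 22.3] close yaw 144.2 1351
t 33.85 delta [ 0.0034 -0.0036  0.1285] spin -63.4 cur yaw 80.8 q7 2.18
```

Call:
send_rows(deltas="0.003 -0.004 0 42;0.003 -0.004 0 42;0.003 -0.004 0.02 42;0.003 -0.004 0.04 42;0.003 -0.004 0.07 42")

```text
t: 34.35
eef_pos: [0.4521, -0.3399, 0.071]
tool_rot: [0.002, 0.434, 0.901, 0.0]
contact_force: [0.4, -0.1, -0.4]
gripper_width: 0.42
grasp_force: 0.0
```

Call:
send_rows(deltas="0 0 0 42;0 0 0 42;0 0 0 42;0 0 0 42;0 0 0 42")

```text
t: 34.85
eef_pos: [0.4511, -0.3391, 0.0705]
tool_rot: [-0.0, 0.728, 0.686, 0.001]
contact_force: [0.1, -0.6, 0.3]
gripper_width: 0.422
grasp_force: 0.0
```

Call:
send_rows(deltas="0 0 0 32.6;0 0 0 32.6;0 0 0 32.6;0 0 0 32.6;0 0 0 32.6")

```text
t: 35.35
eef_pos: [0.4509, -0.3392, 0.0702]
tool_rot: [-0.0, 0.89, 0.456, 0.0]
contact_force: [-0.2, -0.1, -0.6]
gripper_width: 0.421
grasp_force: 0.0
```

```bash
python3 - <<'E'
from h import *
fuse_at(.449,-.339,z=.011)
E
```

```text
[([0.4521, -0.3436, 0.0147], 0.96)]
[ 449.1 -339.1] [44.3 21.6] close yaw 144.0 2238
t 35.45 delta [-0.0003 -0.0015  0.0593] spin 0.4 cur yaw -35.6 q7 0.63
```

Call:
send_rows(deltas="0 -0.0015 0.03 0;0 -0.0015 0.058 0;0 -0.0015 0.059 0")

```text
t: 35.75
eef_pos: [0.4473, -0.3379, 0.0089]
tool_rot: [-0.002, 0.89, 0.456, -0.001]
contact_force: [-0.6, 0.2, -0.5]
gripper_width: 0.416
grasp_force: 0.0
```

Call:
send_rows(deltas="0 0 0 0;0 0 0 0;0 0 0 0;0 0 0 0", claw=0, force=20)

```text
t: 36.15
eef_pos: [0.4489, -0.3403, 0.0121]
tool_rot: [0.001, 0.89, 0.455, 0.0]
contact_force: [-0.2, -0.1, -0.3]
gripper_width: 0.252
grasp_force: 23.9
```

Call:
send_rows(deltas="0 0 -0.05 0;0 0 -0.1 0;0 0 -0.15 0;0 0 -0.15 0")

```text
t: 36.55
eef_pos: [0.4506, -0.3432, 0.1676]
tool_rot: [0.004, 0.891, 0.455, 0.003]
contact_force: [-0.5, -0.7, -0.4]
gripper_width: 0.253
grasp_force: 24.0
```

Call:
send_rows(deltas="0 0 0 -42;0 0 0 -42;0 0 0 -42;0 0 0 -42;0 0 0 -42")

```text
t: 37.05
eef_pos: [0.4481, -0.3398, 0.1612]
tool_rot: [-0.0, 0.666, 0.746, 0.0]
contact_force: [-0.3, -0.1, -0.8]
gripper_width: 0.251
grasp_force: 24.0
```

```bash
python3 - <<'E'
from h import *
print(bot.get_obs()['gripper_width']); bay(-78,13,.16)
E
```

```text
0.25059342778280386
now u -130.6 v -529.0 (bay -78) z 0.1612
t 37.05 delta [0.3949 0.2608 0.0014] spin -74.2 cur yaw 6.5 q7 1.12
```

Call:
send_rows(deltas="0.395 0.261 0 -74.2;0.395 0.261 0 -74.2;0.395 0.261 0 -74.2;0.395 0.261 0 -74.2;0.395 0.261 0 -74.2")

```text
t: 37.55
eef_pos: [0.5635, -0.116, 0.1614]
tool_rot: [0.0, 0.347, 0.938, 0.0]
contact_force: [-0.0, -0.7, -1.2]
gripper_width: 0.251
grasp_force: 24.0
```

```bash
python3 - <<'E'
from h import *
bay(-78,13,.16)
E
```

```text
now u -52.9 v -289.4 (bay -78) z 0.1614
t 37.55 delta [0.0533 0.2149 0.0014] spin -31.3 cur yaw 49.4 q7 1.3
```

Call:
send_rows(deltas="0.053 0.215 0 -31.3;0.053 0.215 0 -31.3;0.053 0.215 0 -31.3;0.053 0.215 0 -31.3;0.053 0.215 0 -31.3")

```text
t: 38.05
eef_pos: [0.665, 0.086, 0.1608]
tool_rot: [0.0, 0.079, 0.997, 0.002]
contact_force: [0.0, 0.0, -1.2]
gripper_width: 0.247
grasp_force: 24.0
```

```bash
python3 - <<'E'
from h import *
tilt(-78,13); bay(-78,14,.07)
E
```

```text
Traceback (most recent call last):
  File "h.py", line 36, in tilt
    f=np.polyfit(U,Z,1); r=abs(Z-np.polyval(f,U))<2; U,V,Z=U[r],V[r],Z[r]
TypeError: expected non-empty vector for x
```

Call:
send_rows(deltas="0 -0.003 0.03 0;0 -0.003 0.06 0;0 -0.003 0.085 0;0 -0.003 0.09 0;0 -0.003 0.09 0")

```text
t: 38.6
eef_pos: [0.6626, 0.0758, 0.0706]
tool_rot: [-0.001, 0.084, 0.996, -0.0]
contact_force: [1.1, -0.8, 0.2]
gripper_width: 0.256
grasp_force: 24.0
```

```bash
python3 - <<'E'
from h import *
tilt(-78,13); bay(-78,14,.036)
E
```

```text
tilt 0.0 deg, u -8.0..34.6, v mid -79.4, top z at u=0 80.4 2971
now u 14.8 v -83.9 (bay -78) z 0.0719
t 38.65 delta [0.0009 0.0059 0.0359] spin -0.3 cur yaw 80.4 q7 1.5
```

Call:
send_rows(deltas="0.001 0.006 0.006 -0.3;0.001 0.006 0.016 -0.3;0.001 0.006 0.024 -0.3;0.001 0.006 0.03 -0.3;0.001 0.006 0.036 -0.3")

```text
t: 39.15
eef_pos: [0.6626, 0.0832, 0.0363]
tool_rot: [-0.001, 0.081, 0.997, 0.001]
contact_force: [-9.3, 1.7, 19.7]
gripper_width: 0.25
grasp_force: 30.6
```

```bash
python3 - <<'E'
from h import *
tilt(-78,10); bay(-78,-7,.034); o=bot.get_obs(); print(o['contact_force'])
E
```

```text
tilt 14.5 deg, u -12.2..29.0, v mid -77.7, top z at u=0 47.3 3995
now u 12.7 v -76.8 (bay -78) z 0.0356
t 39.2 delta [ 0.0197 -0.0012  0.0016] spin 0.0 cur yaw 80.7 q7 1.51
[-4.99948636  1.75962418 12.21887962]
```

Call:
send_rows(deltas="0.001 -0.001 0.002 0;0.002 -0.001 0.004 0;0.002 -0.001 0.005 0;0.002 -0.001 0.005 0")

```text
t: 39.6
eef_pos: [0.6623, 0.0831, 0.033]
tool_rot: [0.001, 0.081, 0.997, 0.001]
contact_force: [-7.0, 2.8, 21.4]
gripper_width: 0.253
grasp_force: 32.7
```

```bash
python3 - <<'E'
from h import *
tilt(-78,10); bay(-78,-6,.034); o=bot.get_obs(); print(o['contact_force'])
E
```

```text
tilt 19.7 deg, u -12.8..27.3, v mid -77.8, top z at u=0 44.5 4142
now u 12.4 v -77.0 (bay -78) z 0.0330
t 39.65 delta [ 0.0184 -0.001  -0.0011] spin 0.0 cur yaw 80.7 q7 1.51
[-7.77834092  2.28363404 20.09736319]
```

Call:
send_rows(deltas="0.004 -0.0005 0 0;0.008 -0.0005 0 0;0.012 -0.0005 0 0;0.016 -0.0005 0 0;0.02 -0.0005 0 0")

```text
t: 40.15
eef_pos: [0.647, 0.0843, 0.0328]
tool_rot: [0.006, 0.081, 0.997, 0.001]
contact_force: [9.5, 0.2, 4.6]
gripper_width: 0.255
grasp_force: 30.5
```

```bash
python3 - <<'E'
from h import *
tilt(-78,-6); bay(-78,-6,.034); o=bot.get_obs(); print(o['contact_force'])
E
```

```text
tilt 19.7 deg, u -24.0..11.7, v mid -78.0, top z at u=0 49.8 3830
now u -4.0 v -78.4 (bay -78) z 0.0326
t 40.2 delta [ 0.0019  0.0004 -0.0014] spin -0.0 cur yaw 80.7 q7 1.51
[ 4.80052114 -0.5601878   7.30065053]
```

Call:
send_rows(deltas="0.001 0 0.003 0;0.002 0 0.006 0;0.002 0 0.009 0;0.002 0 0.01 0;0.002 0 0.01 0")

```text
t: 40.7
eef_pos: [0.6469, 0.0842, 0.0262]
tool_rot: [0.007, 0.082, 0.997, 0.001]
contact_force: [2.3, -0.5, 29.5]
gripper_width: 0.247
grasp_force: 41.2
```

```bash
python3 - <<'E'
from h import *
tilt(-78,-6); bay(-78,-6,.034); o=bot.get_obs(); print(o['contact_force'])
E
```

```text
tilt 10.5 deg, u -22.8..15.1, v mid -78.0, top z at u=0 43.9 3778
now u -3.0 v -78.4 (bay -78) z 0.0262
t 40.75 delta [ 0.0029  0.0004 -0.0078] spin -0.1 cur yaw 80.6 q7 1.52
[ 3.48609989 -0.50570182 29.31507727]
```

Call:
send_rows(deltas="0 0 -0.004 0;0 0 -0.004 0;0 0 -0.004 0;0 0 -0.03 0;0 0 -0.06 0", claw=0.4)

```text
t: 41.25
eef_pos: [0.6376, 0.0846, 0.0788]
tool_rot: [-0.002, 0.081, 0.997, -0.001]
contact_force: [-0.1, 0.1, 0.6]
gripper_width: 0.398
grasp_force: 0.0
```

```bash
python3 - <<'E'
from h import *
bay(-78,13,.055); tilt(-78,0)
E
```

```text
now u -12.2 v -79.5 (bay -78) z 0.0788
t 41.25 delta [-0.0253  0.0016  0.0237] spin 0.0 cur yaw 80.7 q7 1.48
tilt 9.0 deg, u -23.5..18.7, v mid -78.0, top z at u=0 43.4 2134
```

Call:
send_rows(deltas="-0.025 0.0015 0 0;-0.025 0.0015 0 0;-0.025 0.0015 0 0;-0.025 0.0015 0.015 0;-0.025 0.0015 0.022 0", claw=0)

```text
t: 41.8
eef_pos: [0.6625, 0.0824, 0.0558]
tool_rot: [-0.002, 0.081, 0.997, -0.0]
contact_force: [-0.5, 0.8, 0.1]
gripper_width: 0.001
grasp_force: 0.0
```

Call:
send_rows(deltas="0 0 0.004 0;0 0 0.008 0;0 0 0.012 0;0 0 0.014 0;0 0 0.014 0")

```text
t: 42.3
eef_pos: [0.665, 0.0821, 0.048]
tool_rot: [0.0, 0.081, 0.997, 0.001]
contact_force: [-10.3, -0.2, 29.2]
gripper_width: -0.002
grasp_force: 14.5
```

Call:
send_rows(deltas="0 0 -0.03 0;0.01 0 -0.08 0;0.015 0 -0.12 0;0.015 0 -0.15 0;0.015 0 -0.15 0")

```text
t: 42.8
eef_pos: [0.6522, 0.0847, 0.1993]
tool_rot: [0.004, 0.081, 0.997, 0.001]
contact_force: [1.0, -0.3, -0.0]
gripper_width: 0.001
grasp_force: 0.0
```

```bash
python3 - <<'E'
from h import *
for k in (-78,26,78): tilt(k,0)
for c in ('top','side'):
    p=bot.read_camera(c); print([lm(p,q,6) for q in ('fuse1','spent_fuse','bowl','glaze_jar','isolator_tip')])
go(0.59,-0.0985,0.20,89)
save(p,'side9')
E
```

```text
tilt -0.2 deg, u -21.2..21.3, v mid -78.2, top z at u=0 39.6 838
tilt -0.0 deg, u -21.5..21.4, v mid 26.0, top z at u=0 39.6 833
tilt -0.3 deg, u -21.1..21.6, v mid 78.0, top z at u=0 39.6 850
[[([0.6764, 0.2382, 0.0279], 0.69)], [([0.5416, 0.4298, 0.0209], 0.43)], [([0.6741, 0.2377, 0.0291], 0.6), ([0.5308, 0.4305, -0.001], 0.58)], [([0.5421, -0.3956, 0.0008], 0.57)], [([0.6221, -0.0999, 0.1122], 0.4)]]
[[([0.6489, 0.0816, 0.0287], 0.68), ([0.6341, 0.1621, 0.0462], 0.63), ([0.675, 0.2393, 0.0283], 0.59), ([0.6677, 0.1858, 0.0286], 0.54), ([0.672, 0.238, 0.0254], 0.47)], [([0.5411, 0.4283, 0.0204], 0.6)], [([0.5313, 0.4289, -0.0009], 0.81)], [([0.5455, -0.3967, 0.0008], 0.69)], [([0.6218, -0.0977, 0.1149], 0.42)]]
t 43.55 delta [ 0.0292 -0.1903 -0.0058] spin -8.3 cur yaw 80.7 q7 1.43
```

View pics/side9.png

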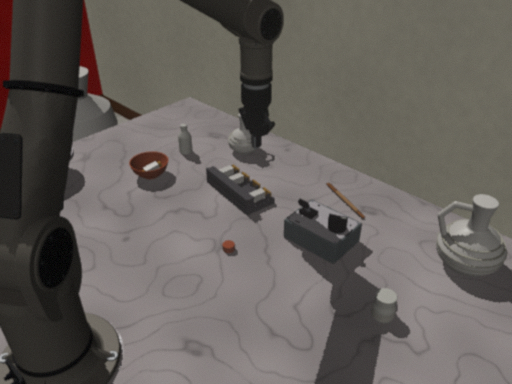

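Call:
send_rows(deltas="0.036 -0.19 -0.006 -8.3;0.036 -0.19 -0.006 -8.3;0.036 -0.19 -0.006 -8.3;0.036 -0.19 -0.006 -8.3;0.036 -0.19 -0.006 -8.3")

```text
t: 44.05
eef_pos: [0.5806, -0.1054, 0.2013]
tool_rot: [0.0, 0.014, 1.0, -0.002]
contact_force: [0.4, 0.2, 0.0]
gripper_width: -0.001
grasp_force: 0.0
```

```bash
python3 - <<'E'
from h import *
p=bot.read_camera('wrist'); print(lm(p,'isolator_tip'))
P=pts(p,np.ones_like(p['depth'],bool)); 
s=P[(abs(P[:,2]-.095)<.005)&(np.hypot(P[:,0]-.655,P[:,1]+.185)<.03)]
if len(s)>50: print('bar',cv2.minAreaRect((s[:,:2]*1000).astype(np.float32)),len(s))
go(0.583,-0.0975,0.105,91)
E
```

```text
[]
bar ((654.7114868164062, -184.76840209960938), (12.55602741241455, 46.490135192871094), 23.30537223815918) 724
t 44.15 delta [0.0002 0.0007 0.0957] spin -2.2 cur yaw 88.8 q7 1.84
```

Call:
send_rows(deltas="0 0.001 0.04 0;0 0.001 0.08 0;0 0.001 0.096 0;0 0.001 0.096 0")

```text
t: 44.55
eef_pos: [0.5822, -0.0943, 0.102]
tool_rot: [-0.002, 0.008, 1.0, 0.0]
contact_force: [-0.2, 0.3, 0.7]
gripper_width: -0.001
grasp_force: 0.0
```

Call:
send_rows(deltas="-0.02 0 0 0;-0.04 0 0 0;-0.06 0 0 0;-0.071 0 0 0;-0.071 0 0 0")

```text
t: 45.05
eef_pos: [0.655, -0.0966, 0.106]
tool_rot: [-0.0, 0.008, 1.0, 0.0]
contact_force: [-4.5, 1.3, 6.5]
gripper_width: 0.002
grasp_force: 3.6
```

Call:
send_rows(deltas="0.03 0 0 0;0.03 0 -0.05 0;0.03 0 -0.1 0;0.05 0 -0.12 0;0.05 0 -0.12 0")

```text
t: 45.55
eef_pos: [0.6053, -0.0974, 0.2295]
tool_rot: [0.004, 0.009, 1.0, 0.0]
contact_force: [0.2, -0.7, -0.5]
gripper_width: 0.001
grasp_force: 0.0
```

```bash
python3 - <<'E'
from h import *
p=bot.read_camera('wrist'); print(lm(p,'isolator_tip'))
P=pts(p,np.ones_like(p['depth'],bool)); 
s=P[(abs(P[:,2]-.095)<.005)&(np.hypot(P[:,0]-.655,P[:,1]+.185)<.03)]
print('bar',cv2.minAreaRect((s[:,:2]*1000).astype(np.float32)),len(s))
p=bot.read_camera('top'); print(lm(p,'isolator_tip'),lm(p,'fuse1',5)); t=p['img'][100:290,90:440]
p=bot.read_camera('side'); print(lm(p,'isolator_tip'),lm(p,'bowl'),lm(p,'glaze_jar'))
cv2.imwrite('pics/end.png',np.vstack([cv2.resize(t,(552,300)),cv2.resize(p['img'][120:350,90:512],(552,300))])[:,:,::-1])
E
```

```text
[([0.6521, 0.082, 0.0277], 0.73)]
bar ((654.8519287109375, -184.6151885986328), (12.267985343933105, 46.05363845825195), 23.449487686157227) 633
[] [([0.6643, 0.1823, 0.029], 0.63), ([0.6539, 0.0851, 0.0274], 0.54), ([0.673, 0.2339, 0.0306], 0.47), ([0.6616, 0.1846, 0.0284], 0.47)]
[([0.6797, -0.0954, 0.1144], 0.69)] [([0.5305, 0.4288, 0.0007], 0.71)] [([0.5461, -0.3986, 0.0012], 0.82)]
```

View pics/end.png

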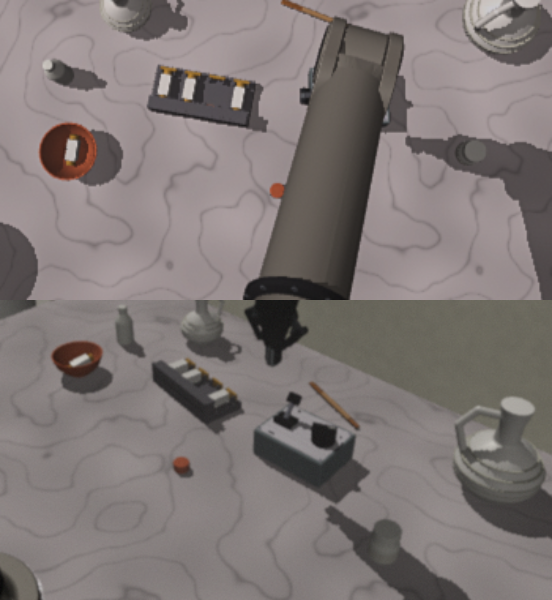

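The end picture shows three fuses home, the spent fuse in the bowl, the isolator lever leaning away (on) and nothing touched by the arm, so I hand in.

```bash
python3 -c "
from station import bot
print(bot.hand_in())"
```

```text
the job is handed in; nothing more can be done
None
```

I handed in the job at about 46 s: isolator off first, spent fuse in the bowl, the three table fuses home and level, selector on two dots, isolator back on. The arm is clear, and the bowl and jar are within a few millimetres of where they started.

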